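Crack open a press-fit forming mould with a wedge

ROBOT

A 6-joint arm with a two-finger parallel gripper is mounted at the origin on the work surface. World frame = base frame: x ahead of the robot, y to its left, z up, the work surface at z = 0. Lengths are in m, angles in rad, forces in N, time in s.
With the tool pointing down it reaches from about 0.35 to 0.85 m from the base axis. Payload 8.1 kg.
Tool frame: the origin (TCP) lies midway between the tips of the shut fingers; the grasp point (between the pads) lies 19 mm behind it; z points along the fingers, y is the direction in which the jaws open and shut (so a half turn about z gives the same grasp; the last joint's range is limited). The gripper opens to 93 mm and grips with 3 to 60 N. Pads are 15 mm wide; open, the fingers measure 128 mm over their backs; the gripper's body (75 mm by 188 mm) begins 65 mm behind the grasp point.
Start: joints at [1.126, 0.13, 1.488, -0, 1.523, -0.085], TCP at [0.211, 0.562, 0.219] pointing down, gripper open.
Joint ranges: [-2.96, 2.96], [-0.89, 2.26], [0.02, 2.5], [-1.34, 4.48], [0, 2.73], [-2.66, 2.66]. Speed limits (rad/s): [2.39, 2.39, 2.79, 3.14, 3.14, 3.14].

INTERFACE

Orientations are given as a rotation vector (axis times angle).
In Python, from plant import robot gives the robot as it stands. The module is installed in compiled form; this text tells all that it offers.
- The arm moves only by the shell command python3 -m pendant 'ROWS' [FORCE]. ROWS is JSON, a list of rows, each an object with "translation": the shift along the tool's x, y, z in mm, a list of three; "twist": the turn, a rotation vector about the tool's x, y, z in rad, a list of three; "grip": the opening, from -1 (shut) to 1 (fully open). A call has exactly 10 rows; each row shifts and turns the pose as measured when the row begins, along the tool's axes as they then stand; what a row does not reach is not made up. A row lasts 1/10 s, in which the tool goes at most 50 mm and 8.59 degrees, less where a joint would pass 70% of its speed; a pose out of reach is approached as far as the arm can. A call is refused whole if a number of a shift passes 50 or a number of a turn 0.15, either way. A call with a gripper value outside its range is refused whole. The fingers move at their own pace and stop on an object; FORCE is the grip in N (left out, the last holds). Time passes only in rows, so rows that do not move let the fingers close, or fill a call up. It gives the time, the measured TCP pose, the force and the opening at its end, in the units of the state.
- robot.read_state(): the state, without advancing time (a new reading comes with each control period).
- robot.read_camera(name): name is "scene" or "top"; returns (picture, depth): 420x560x3 uint8, red, green, blue; 420x560 float32, m along the optical axis (not along the pixel's ray), 0 where there is no reading.
- robot.camera_info(name): a dict with "vertical_fov" (degrees; the focal length in pixels is half the picture's height over the tangent of half this angle, whatever the lens; pixels are square), "cx", "cy" (the principal point, pixels), "D" ([k1, k2, p1, p2, k3] as OpenCV has them; the pictures are not rectified), "cam_to_world" (4x4, takes a point from camera to world coordinates). Camera axes: x right, y up, looking along -z (the intrinsics and any distortion apply to the point x, -y, -z); pixel columns grow to the right and rows downward; lengths in m; the calibration is good to about 2 mm. A picture is of the moment at which its call begins. camera_info takes no time and is no camera call.
- robot.close_job(): hands the job in, once; it reports no verdict.
The state is a dict: "t": time; "q": joint angles; "dq": joint speeds; "joint_torque": joint torques, N m; "tool_pos": TCP position; "orientation": TCP orientation; "force": force on the tool from outside, world axes, zero at the start; "wrist_torque": the same for the moment, N m; "opening": finger opening in m.
Only numpy, scipy, OpenCV 4.12 (cv2) and the standard library are available. Lean on these libraries where they do the work, as an engineer would, in place of code of your own. Each camera call takes 0.05 s, during which the arm holds its last target. There are 200 camera calls.

TASK

Free the stuck cover of the forming mould with the double-ended wedge: lay the blade on the ledge and slide it into the seam at one end and then the other by turns, changing ends whenever the push climbs to about 16 N, as the dowels then bind, until the wedge's full thickness has gone under both ends and the cover stands level. Never let one end stand over 5 mm higher than the other, nor push or pull the cover with the gripper. Then lay the wedge flat on the bench; leave the hammer, tin and awl alone.

Things in the scene. Friction and masses are not known exactly. Their poses are not given: they have to be found in the camera images.
- mould: Base half of the forming mould, fixed to the bench; its y is its long axis (left end +y, right end -y), z up, origin on the bench under its centre. A 12 mm plywood board, 250 (y) by 125 mm (x), carries a steel plate 200 by 96 mm whose flat top is the seam plane, 34 mm above the bench. It sticks out 25 mm beyond each end of the cover: a flat ledge for the wedge.
- mould_seam (a point): Centre of the seam between base and cover, 34 mm above the bench, axes as the base; it stays put when the cover rises.
- cover: Aluminium cover half, 150 (y) by 92 (x) by 21 mm, with a press pad 48 mm across and 6 mm high on top; origin at the centre of its underside. Press-fitted on four dowels near its corners, it can only rise and rock end to end. An end lifts with about 12 N, plus 3 N per mm it stands above the other end, as the dowels bind; left alone it stays up, but springs back to within about 2 mm of level.
- cover_left (a point): Top edge of the pry notch in the cover's left (+y) end face: on the centre line, 75 mm from the middle, 3 mm above the seam when shut; its height over the seam less 3 mm is how far this end is raised. The notch, under the cover, is 36 mm wide (x), 24 mm deep (y) and 3 mm high, open at the end face: the only way into the shut seam.
- cover_right (a point): The same at the cover's right (-y) end: top edge of its pry notch, 75 mm from the middle, 3 mm above the seam when shut.
- wedge_grip (a point): Centre of the loose double-ended wedge that lies flat on the bench: a steel bar 170 mm long (y), 24 mm wide (x), with a flat underside 22 mm below this point, and a wooden grip on top, 52 mm long (y), 30 mm wide (x), from 11 to 44 mm above the underside. Both ends are alike, ground and oiled (friction about 0.16). 0.3 to 0.4 kg in all.
- wedge_nose (a point): Nose of the wedge's +y end at the underside, 85 mm from its centre (the other nose lies likewise at -y). The nose is 2 mm thick; over 34 mm the top slopes up to 11.1 mm (0.268 per mm), then runs level for 25 mm to the grip. Flat on the ledge with its blade under the cover, it raises that end by its thickness at the end face less 3 mm: 8 mm at full thickness.
- hammer_grip (a point): Hammer lying on the bench to the left of the work, not to be disturbed; this point is on its handle.
- wax_tin: Round tin of wax, 76 mm across and 28 mm high, on the bench to the right, not to be disturbed; origin at the centre of its underside.
- awl: Awl with a wooden handle, 150 mm long, lying on the bench beyond the mould, not to be disturbed; origin at its middle on the bench.
There are look-alikes about, which are no part of the job. What is shaped like the part that bears wedge_grip but orange or yellow is not meant.

How it is judged:
On the way, in this order (a step that is already met when the one before it is completed fails the run):
1. one end of the cover has been raised by at least 1 mm (z of any of cover_left, cover_right in the frame of mould_seam above 0.004 m), for 0.1 s.
2. both ends have been raised by at least 5 mm (z of each of cover_left, cover_right in the frame of mould_seam above 0.008 m), for 0.1 s.
At the end, for the whole second after the job is handed in: Both ends of the cover stand at least 7 mm above shut, level within 0.012 rad (1.8 mm end to end), and the wedge lies flat on the bench on its underside, released (z of each of cover_left, cover_right in the frame of mould_seam above 0.01 m and angle between the z axis of cover_left and the z axis of mould_seam, either way round below 0.012 rad and height (world z) of wedge_grip between 0.018 and 0.025 m and angle between wedge_grip's own z axis and vertical below 0.08 rad); the robot touches nothing.
It fails at once if the cover was cocked: one end over 5.5 mm higher than the other (0.037 rad) (angle between the z axis of cover_left and the z axis of mould_seam, either way round above 0.037 rad).
It fails at once if the wedge was forced: over 25 N between the wedge and the cover (contact force between wedge and cover above 25 N).
It fails at once if the gripper took hold of or pushed the cover (over 5 N) (contact force between any of the arm, the fingers and cover above 5 N).
It fails at once if a bystander was moved more than 20 mm (distance of any of hammer_grip, wax_tin, awl from where it was at the start of the episode above 0.02 m).
It also fails if it takes over 72 s, if anything falls off the work surface, if the arm or the gripper's body presses on something with over 40 N, if the wrist force passes 120 N, or if a joint passes its speed limit or range.

## Working session

There is one attempt and no reset: what is moved stays moved. The work goes in short steps, Python scripts to look and compute and a shell command to move; the robot and the scene stay as the last step left them, time stands still between calls to the robot, and variables do not carry over. Pictures are saved under pics/ and viewed, about 8 in all and at most 12, crops included, and the job is handed in when it is done.

```bash
mkdir -p pics; cat > h.py <<'E'
import numpy as np, cv2
from plant import robot
def cam(n):
    c=robot.camera_info(n); h=420
    f=h/2/np.tan(np.radians(c["vertical_fov"])/2)
    K=np.array([[f,0,c["cx"]],[0,f,c["cy"]],[0,0,1]]); return K,np.array(c["D"],float),np.array(c["cam_to_world"])
def rays(n,px):
    K,D,T=cam(n); u=cv2.undistortPoints(np.array(px,float).reshape(-1,1,2),K,D).reshape(-1,2)
    d=np.c_[u[:,0],-u[:,1],-np.ones(len(u))]; return T[:3,3],d@T[:3,:3].T
def plane(n,px,z):
    o,d=rays(n,px); return o+d*((z-o[2])/d[:,2])[:,None]
def depthpt(n,px,dep):
    o,d=rays(n,px); return o+d*np.array([dep[int(round(v)),int(round(u))] for u,v in px])[:,None]
def proj(n,P):
    K,D,T=cam(n); Q=(np.array(P,float).reshape(-1,3)-T[:3,3])@T[:3,:3]
    return cv2.projectPoints(Q*[1,-1,-1],np.zeros(3),np.zeros(3),K,D)[0].reshape(-1,2)
E
python3 - <<'E'
from h import *
for n in("scene","top"):
    im,d=robot.read_camera(n); cv2.imwrite(f"pics/{n}0.png",im[:,:,::-1]); np.save(f"{n}0.npy",d)
    K,D,T=cam(n); print(n,K[0,0],K[:2,2],D,T.round(3).tolist())
print(robot.read_state())
E
```

```text
scene 439.8792691082758 [280.31785591 221.78499858] [-0.08433064  0.          0.          0.          0.        ] [[0.076, -0.537, 0.84, 1.568], [0.997, 0.037, -0.067, -0.058], [0.005, 0.843, 0.538, 0.703], [0.0, 0.0, 0.0, 1.0]]
top 481.2308441545085 [273.64846279 207.5192758 ] [-0.05818019  0.          0.          0.          0.        ] [[-0.01, 0.982, -0.188, 0.244], [-1.0, -0.009, 0.008, 0.02], [0.006, 0.188, 0.982, 1.608], [0.0, 0.0, 0.0, 1.0]]
{'t': 0.1, 'q': array([ 1.12560891e+00,  1.31081738e-01,  1.48914697e+00,  2.82844876e-05,
        1.52298294e+00, -8.54049547e-02]), 'dq': array([ 0.00019523, -0.00159198, -0.00322295,  0.00011287, -0.00104771,
       -0.00071168]), 'joint_torque': array([ 1.71746331e-03, -5.61336851e+01, -4.93099523e+01,  7.71502079e-02,
        2.91191804e-02, -6.67263544e-05]), 'tool_pos': array([0.21099995, 0.56114553, 0.21770752]), 'orientation': array([-5.62022935e-01, -3.09045149e+00,  2.44214450e-03]), 'force': array([0.41184738, 0.51518474, 0.03693473]), 'wrist_torque': array([-0.00909594, -0.03490215, -0.03052527]), 'opening': 0.092972506041444}
```

View pics/scene0.png

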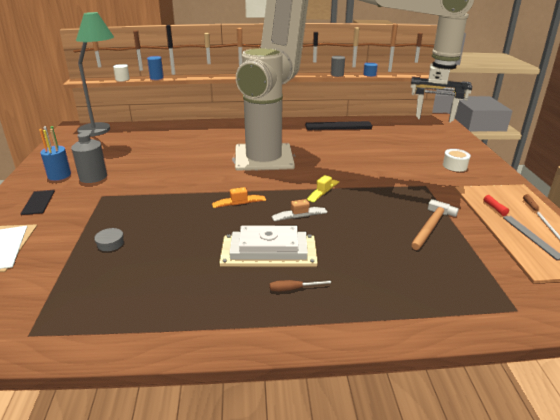

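View pics/top0.png

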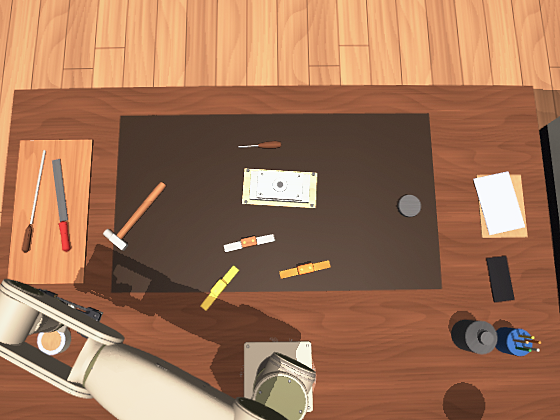

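Candidates for the wedge in the top view are the steel bar with brown wooden grip at (249,242), the orange one at (305,269) and the yellow one at (220,288). By the description I choose the steel one. The mould is at (280,187), the hammer at (140,215), the tin at (409,205) and the awl at (262,145). Next I check this in one close crop and measure.

```bash
python3 - <<'E'
from h import *
im=cv2.imread("pics/top0.png"); sc=cv2.imread("pics/scene0.png")
a=cv2.resize(im[160:260,215:325],None,fx=5,fy=5,interpolation=cv2.INTER_CUBIC)
b=cv2.resize(sc[190:275,210:340],(550,360),interpolation=cv2.INTER_CUBIC)[:90*4]
cv2.imwrite("pics/crop1.png",cv2.resize(a,(800,600)) if 0 else a)
dT=np.load("top0.npy"); dS=np.load("scene0.npy")
def comp(mask,seed):
    n,l,s,c=cv2.connectedComponentsWithStats(mask.astype(np.uint8)); k=l[seed[1]-3:seed[1]+4,seed[0]-3:seed[0]+4]; k=np.bincount(k[k>0].ravel()).argmax(); return l==k
bgr=im.astype(int); 
for name,img,dd,cn,seeds in (("top",im,dT,"top",[(249,242),(280,187)]),("scene",sc,dS,"scene",[(300,207),(268,243)])):
    # points from depth clouds inside boxes
    for s,(w,h) in zip(seeds,[(36,18),(60,40)]):
        uu,vv=np.meshgrid(np.arange(s[0]-w,s[0]+w),np.arange(s[1]-h,s[1]+h))
        px=np.c_[uu.ravel(),vv.ravel()]; P=depthpt(cn,px,dd); c=img[px[:,1],px[:,0]].astype(int)
        m=(P[:,2]>.005)&(P[:,2]<.1)
        print(name,s,m.sum(),"z hist",np.histogram(P[m,2],bins=np.arange(0,.085,.005))[0])
        b=np.histogram(depthpt(cn,px,dd)[:,2],bins=[-.1,-.01,-.003,.003,.01,.1])[0]; print(b)
        if m.sum()>10:
            r=cv2.minAreaRect((P[m,:2]*1000).astype(np.float32)); print(r)
E
```

```text
top (249, 242) 554 z hist [  0 298  84  18   7   2   4  22  63  52   4   0   0   0   0   0]
[  10  402 1296  620  256]
((435.79150390625, 94.80194854736328), (235.30743408203125, 117.562744140625), 89.0666732788086)
top (280, 187) 3401 z hist [  0 991 468 187  35  63 215 171  40  95 479 501 136  20   0   0]
[  30 1287 3899 1938 2410]
((624.930419921875, -14.088241577148438), (413.49114990234375, 278.8124694824219), 89.4936294555664)
scene (300, 207) 536 z hist [  0 172 130  29  30  24  31  31  62  27   0   0   0   0   0   0]
[   0   10 1840  370  364]
((378.90899658203125, 91.64404296875), (189.71978759765625, 214.0578155517578), 80.415771484375)
scene (268, 243) 3881 z hist [  0 360 870 198 210 156 431 222 129 105 523 551 126   0   0   0]
[   0   26 5293  711 3521]
((569.807373046875, -32.1558837890625), (355.46575927734375, 396.3348083496094), 82.01927185058594)
```

View pics/crop1.png

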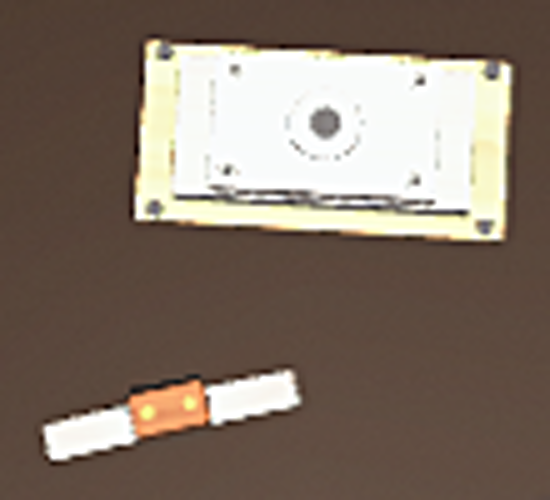

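The crop confirms the choice: a steel bar with a plain brown wooden grip, and the mould with four board screws at its corners, two dowels at each end of the cover, and a grey dot in the middle of the pad. Now I measure them in both views.

```bash
cat > meas.py <<'E'
from h import *
def tri(pt,ps):
    o1,d1=rays("top",[pt]); o2,d2=rays("scene",[ps]); d1,d2=d1[0],d2[0]
    s=np.linalg.lstsq(np.c_[d1,-d2],o2-o1,rcond=None)[0]; a=o1+s[0]*d1; b=o2+s[1]*d2
    return (a+b)/2, np.linalg.norm(a-b)
def wedge(im,box):
    """contour points of bright/coloured blob vs dark mat in box"""
    u0,v0,u1,v1=box; c=im[v0:v1,u0:u1].astype(int); m=(c.max(2)>110).astype(np.uint8)
    n,l,s,cen=cv2.connectedComponentsWithStats(m); k=1+s[1:,4].argmax(); m=(l==k)
    hsv=cv2.cvtColor(im[v0:v1,u0:u1],cv2.COLOR_BGR2HSV)
    g=m&(hsv[...,1]>90)&(hsv[...,0]<25)
    off=np.array([u0,v0]); f=lambda q:np.argwhere(q)[:,::-1]+off
    return f(m),f(g)
E
python3 - <<'E'
from meas import *
im=cv2.imread("pics/top0.png"); sc=cv2.imread("pics/scene0.png")
mt,gt=wedge(im,(215,228,282,256)); ms,gs=wedge(sc,(268,196,332,225))
print(len(mt),len(gt),len(ms),len(gs))
print("grip tri",tri(gt.mean(0),gs.mean(0)), gt.mean(0),gs.mean(0))
P=plane("top",mt,0.006)[:,:2]; r=cv2.minAreaRect((P*1000).astype(np.float32)); print("bar rect",r)
P2=plane("scene",ms,0.006)[:,:2]; print("bar rect scene",cv2.minAreaRect((P2*1000).astype(np.float32)))
print("grip top plane .044",plane("top",[gt.mean(0)],.04),plane("scene",[gs.mean(0)],.035))
# white parts two centroids
for n,m,g in(("top",mt,gt),("scene",ms,gs)):
    gset={tuple(x) for x in g}; w=np.array([x for x in m if tuple(x) not in gset]); c=g.mean(0)
    A=w[w[:,0]<c[0]-3].mean(0);B=w[w[:,0]>c[0]+3].mean(0); q=plane(n,[A,B],.007); print(n,"halves",q.round(4).tolist(),np.degrees(np.arctan2(*(q[0]-q[1])[:2])))
# mould: board screws
hs=cv2.cvtColor(im,cv2.COLOR_BGR2GRAY)
def dark(img,c,r):
    g=img[c[1]-r:c[1]+r+1,c[0]-r:c[0]+r+1].astype(float); w=np.clip(np.percentile(g,70)-g-25,0,None)
    yy,xx=np.mgrid[-r:r+1,-r:r+1]; return np.array([c[0]+(w*xx).sum()/w.sum(),c[1]+(w*yy).sum()/w.sum()])
S=np.array([dark(hs,(215+a//5,160+b//5),2) for a,b in((165,52),(492,70),(153,208),(485,227))])
Q=plane("top",S,.012); print("screws",S.round(1).tolist(),Q.round(4).tolist(),Q.mean(0))
L=(Q[0]+Q[2])/2;R=(Q[1]+Q[3])/2;print("yaw deg from +y",np.degrees(np.arctan2(-(L-R)[0],(L-R)[1])),np.linalg.norm(L-R))
u0,v0=230,160; m=(hs[160:216,230:330]>110).astype(np.uint8); n,l,s,c=cv2.connectedComponentsWithStats(m);k=1+s[1:,4].argmax()
px=np.argwhere(l==k)[:,::-1]+[u0,v0]; print("board rect",cv2.minAreaRect((plane("top",px,.012)[:,:2]*1000).astype(np.float32)))
pt=dark(hs,(280,184),3); gs_=cv2.cvtColor(sc,cv2.COLOR_BGR2GRAY)
cv2.imwrite("pics/sc1.png",cv2.resize(sc[190:275,210:340],None,fx=6,fy=6,interpolation=cv2.INTER_CUBIC))
for r in(3,4):
    ps=dark(gs_,(268,235),r); print("dot",pt,ps,tri(pt,ps))
st=robot.read_state(); 
from scipy.spatial.transform import Rotation as R_
print(R_.from_rotvec(st["orientation"]).as_matrix().round(3))
E
```

```text
419 125 662 248
grip tri (array([0.43266509, 0.0918235 , 0.03126258]), np.float64(0.0002586664965263666)) [248.392 241.304] [300.06048387 205.53629032]
bar rect ((434.5907287597656, 92.26589965820312), (31.967979431152344, 172.84918212890625), 12.22410774230957)
bar rect scene ((398.27166748046875, 87.9941635131836), (114.15596771240234, 185.79075622558594), 11.963900566101074)
grip top plane .044 [[0.4316041  0.09129525 0.04      ]] [[0.43898218 0.09112042 0.035     ]]
top halves [[0.4202, 0.145, 0.007], [0.4433, 0.0383, 0.007]] -12.191321041073786
scene halves [[0.4452, 0.0418, 0.007], [0.4035, 0.1418, 0.007]] 157.36242356150163
screws [[247.9, 169.4], [313.1, 173.5], [245.4, 201.2], [311.4, 204.8]] [[0.6829, 0.094, 0.012], [0.6665, -0.1291, 0.012], [0.5715, 0.1025, 0.012], [0.5571, -0.1207, 0.012]] [ 0.61947424 -0.01331534  0.012     ]
yaw deg from +y -3.9525975381579563 0.22372597819939072
board rect ((617.3773803710938, -13.43792724609375), (251.50115966796875, 125.39599609375), 86.0381088256836)
dot [279.62747875 184.07743154] [268.14377934 233.2413439 ] (array([ 0.61823444, -0.01338802,  0.06054987]), np.float64(0.0008998439307978854))
dot [279.62747875 184.07743154] [268.17296962 234.04897706] (array([ 0.61876488, -0.01339776,  0.0583662 ]), np.float64(0.0008273857108723722))
[[-0.936  0.352 -0.001]
 [ 0.352  0.936 -0.001]
 [ 0.    -0.002 -1.   ]]
```

View pics/sc1.png

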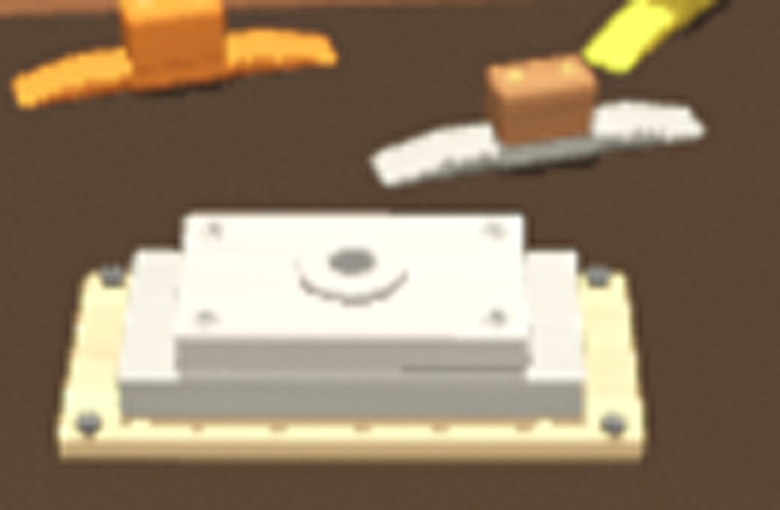

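```bash
cat > go.py <<'E'
# usage: python3 go.py x y z yawdeg : tool-frame shift (mm) and turn about tool z left to go, tool x toward yaw+90
import sys
from h import *
from scipy.spatial.transform import Rotation as R_
def togo(x,y,z,yaw,tilt=True):
    s=robot.read_state(); R=R_.from_rotvec(s["orientation"]).as_matrix()
    a=np.radians(yaw+90); X=np.array([np.cos(a),np.sin(a),0]); Z=np.array([0,0,-1.]); G=np.c_[X,np.cross(Z,X),Z]
    print("t",round(s["t"],2),"pos",s["tool_pos"].round(4),"shift",(R.T@(np.array([x,y,z])-s["tool_pos"])*1000).round(1),"twist",R_.from_matrix(R.T@G).as_rotvec().round(4),"F",s["force"].round(1),"M",s["wrist_torque"].round(2),"op",round(s["opening"],4))
if __name__=="__main__": togo(*map(float,sys.argv[1:]))
E
python3 -m pendant '[{"translation":[-36,-33,8],"twist":[0,0,0.1],"grip":1},{"translation":[-39,-30,8],"twist":[0,0,0.1],"grip":1},{"translation":[-42,-26,8],"twist":[0,0,0.1],"grip":1},{"translation":[-44,-21,8],"twist":[0,0,0.1],"grip":1},{"translation":[-46,-17,8],"twist":[0,0,0.1],"grip":1},{"translation":[-47,-12,8],"twist":[0,0,0.1],"grip":1},{"translation":[-48,-7,8],"twist":[0,0,0.1],"grip":1},{"translation":[-49,-2,8],"twist":[0,0,0.1],"grip":1},{"translation":[-49,2,8],"twist":[0,0,0.1],"grip":1},{"translation":[-48,7,8],"twist":[0,0,0.1],"grip":1}]' 60
python3 go.py 0.4335 0.092 0.10 12.2
```

```text
t: 1.1
tool_pos: [0.4203, 0.1169, 0.1329]
orientation: [-2.008, -2.415, 0.007]
force: [1.1, 0.5, 0.0]
opening: 0.093
t 1.1 pos [0.4203 0.1169 0.1329] shift [-26.9   8.6  32.9] twist [-0.0037  0.0024 -0.0295] F [1.1 0.5 0. ] M [-0.08  0.08 -0.02] op 0.093
```

```bash

python3 -m pendant '[{"translation":[-14,4,15],"twist":[-0.002,0.001,-0.015],"grip":1},{"translation":[-13,4,20],"twist":[-0.002,0.001,-0.015],"grip":1},{"translation":[0,0,20],"twist":[0,0,0],"grip":1},{"translation":[0,0,20],"twist":[0,0,0],"grip":1},{"translation":[0,0,20],"twist":[0,0,0],"grip":1},{"translation":[0,0,15],"twist":[0,0,0],"grip":1},{"translation":[0,0,8],"twist":[0,0,0],"grip":1},{"translation":[0,0,0],"twist":[0,0,0],"grip":1},{"translation":[0,0,0],"twist":[0,0,0],"grip":1},{"translation":[0,0,0],"twist":[0,0,0],"grip":1}]'
python3 go.py 0.4335 0.092 0.013 12.2
python3 - <<'E'
from meas import *
ims=[]
for n,(u0,v0,u1,v1) in(("top",(200,215,300,275)),("scene",(250,165,350,235))):
    im,_=robot.read_camera(n); cv2.imwrite(f"pics/{n}1.png",im[:,:,::-1]); ims.append(cv2.resize(im[v0:v1,u0:u1,::-1],(600,360 if n=="top" else 420),interpolation=cv2.INTER_CUBIC)[:300 if n=="top" else 420][:300])
cv2.imwrite("pics/g1.png",np.vstack(ims))
E
```

```text
t: 2.1
tool_pos: [0.4335, 0.0827, 0.0089]
orientation: [-1.989, -2.431, 0.005]
force: [0.3, 0.4, 0.7]
opening: 0.093
t 2.1 pos [0.4335 0.0827 0.0089] shift [ 9.1  1.9 -4.1] twist [-0.0026  0.0016 -0.0139] F [0.3 0.4 0.7] M [-0.05  0.02  0.02] op 0.093
```

View pics/g1.png

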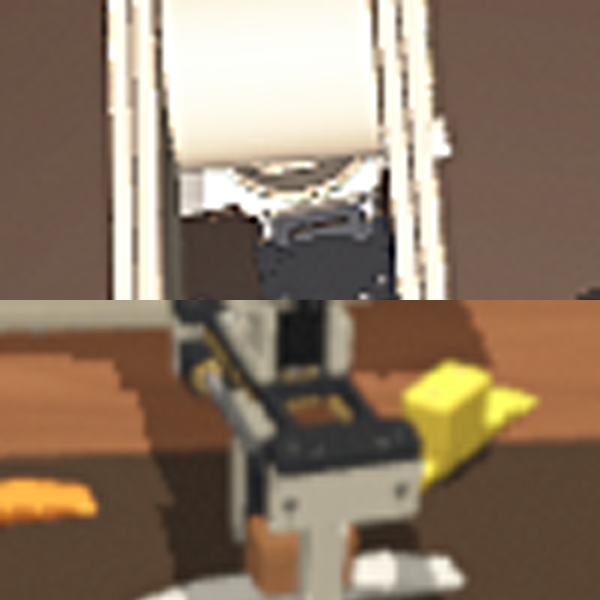

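The view shows the fingers straddling the brown grip, with the near finger at about (324,560) on the grip at (248–357). I centre by a few mm, raise 4 mm, and close.

```bash

python3 -m pendant '[{"translation":[5,2,-4],"twist":[-0.002,0.001,-0.014],"grip":1},{"translation":[0,0,0],"twist":[0,0,0],"grip":-1},{"translation":[0,0,0],"twist":[0,0,0],"grip":-1},{"translation":[0,0,0],"twist":[0,0,0],"grip":-1},{"translation":[0,0,0],"twist":[0,0,0],"grip":-1},{"translation":[0,0,0],"twist":[0,0,0],"grip":-1},{"translation":[0,0,0],"twist":[0,0,0],"grip":-1},{"translation":[0,0,0],"twist":[0,0,0],"grip":-1},{"translation":[0,0,0],"twist":[0,0,0],"grip":-1},{"translation":[0,0,0],"twist":[0,0,0],"grip":-1}]' 60
python3 go.py 0.4335 0.092 0.013 12.2
```

```text
t: 3.2
tool_pos: [0.4359, 0.0887, 0.0151]
orientation: [1.969, 2.445, 0.002]
force: [-0.1, 0.0, 0.8]
opening: 0.0295
t 3.2 pos [0.4359 0.0887 0.0151] shift [ 3.8 -1.7  2.1] twist [0.0027 0.001  0.0016] F [-0.1  0.   0.8] M [-0.07  0.2   0.01] op 0.0295
```

```bash

python3 -m pendant '[{"translation":[0,0,-20],"twist":[0,0,0],"grip":-1},{"translation":[0,0,-25],"twist":[0,0,0],"grip":-1},{"translation":[3,20,-20],"twist":[0,0,0.04],"grip":-1},{"translation":[3,30,-5],"twist":[0,0,0.04],"grip":-1},{"translation":[3,30,0],"twist":[0,0,0.04],"grip":-1},{"translation":[4,30,0],"twist":[0,0,0.04],"grip":-1},{"translation":[4,30,0],"twist":[0,0,0.04],"grip":-1},{"translation":[4,30,0],"twist":[0,0,0.04],"grip":-1},{"translation":[4,20,0],"twist":[0,0,0.04],"grip":-1},{"translation":[0,0,0],"twist":[0,0,0],"grip":-1}]'
python3 go.py 0.630 0.158 0.06 -3.95
python3 - <<'E'
from meas import *
ims=[]
for n,(u0,v0,u1,v1) in(("top",(200,145,320,235)),("scene",(200,160,360,280))):
    im,_=robot.read_camera(n); cv2.imwrite(f"pics/{n}2.png",im[:,:,::-1]); ims.append(cv2.resize(im[v0:v1,u0:u1,::-1],(400,300),interpolation=cv2.INTER_CUBIC))
cv2.imwrite("pics/g2.png",np.hstack(ims))
E
```

```text
t: 4.2
tool_pos: [0.6229, 0.1317, 0.0778]
orientation: [-2.301, -2.13, 0.014]
force: [-0.2, -0.1, -4.1]
opening: 0.0296
t 4.2 pos [0.6229 0.1317 0.0778] shift [26.8  5.2 17.7] twist [-0.0101  0.0024 -0.0084] F [-0.2 -0.1 -4.1] M [-0.05  0.14 -0.01] op 0.0296
```

View pics/g2.png

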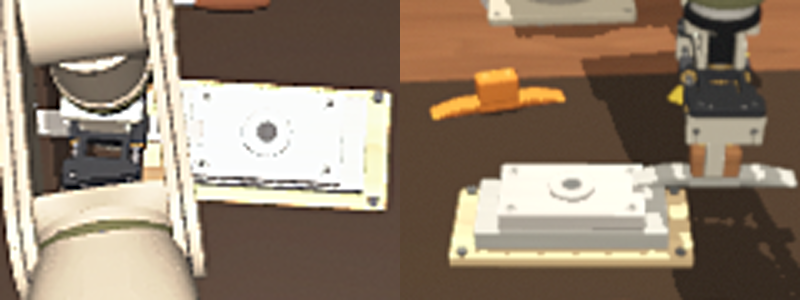

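```bash

python3 -m pendant '[{"translation":[14,3,0],"twist":[-0.01,0.002,-0.008],"grip":-1},{"translation":[12,2,0],"twist":[0,0,0],"grip":-1},{"translation":[0,0,0],"twist":[0,0,0],"grip":-1},{"translation":[0,0,8],"twist":[0,0,0],"grip":-1},{"translation":[0,0,8],"twist":[0,0,0],"grip":-1},{"translation":[0,0,4],"twist":[0,0,0],"grip":-1},{"translation":[0,0,0],"twist":[0,0,0],"grip":-1},{"translation":[0,0,0],"twist":[0,0,0],"grip":-1},{"translation":[0,0,0],"twist":[0,0,0],"grip":-1},{"translation":[0,0,0],"twist":[0,0,0],"grip":-1}]'
python3 go.py 0.630 0.158 0.055 -3.95
python3 - <<'E'
from meas import *
print(plane("scene",[(357.5,231.5)],.063))
im,_=robot.read_camera("scene"); cv2.imwrite("pics/scene3.png",im[:,:,::-1])
s=robot.read_state(); p=s["tool_pos"]; print(p)
c=im[:,:,::-1]; cv2.imwrite("pics/g3.png",cv2.resize(c[200:260,270:380],(770,420),interpolation=cv2.INTER_CUBIC))
y=np.array([np.sin(np.radians(3.95)),np.cos(np.radians(3.95)),0]); z=p[2]-.0151
print("expected noses px",proj("scene",[np.r_[p[:2],z+.001]-.085*y,np.r_[p[:2],z+.001]+.085*y,np.r_[.6185,-.0134,.037]+.075*y,np.r_[.6185,-.0134,.034]+.1*y]))
E
```

```text
t: 5.3
tool_pos: [0.6237, 0.1589, 0.0542]
orientation: [-2.29, -2.147, 0.008]
force: [-0.4, -0.2, -3.0]
opening: 0.0294
t 5.3 pos [0.6237 0.1589 0.0542] shift [-0.4  6.4 -0.8] twist [-0.0055  0.0016  0.0045] F [-0.4 -0.2 -3. ] M [-0.06  0.05 -0.  ] op 0.0294
[[0.62987222 0.22014055 0.063     ]]
[0.62373361 0.15886068 0.0542893 ]
expected noses px [[301.40292506 238.2729632 ]
 [365.29159546 238.23041918]
 [296.85664878 240.70433597]
 [306.28649526 241.63223369]]
```

View pics/g3.png

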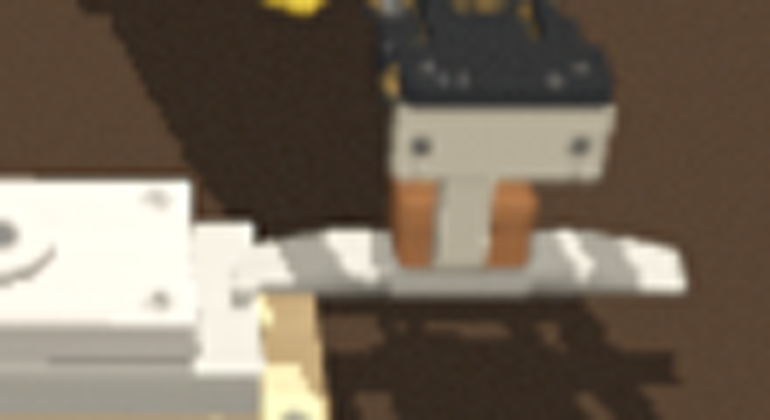

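```bash

python3 -m pendant '[{"translation":[-2,3,0],"twist":[-0.005,0.001,0.004],"grip":-1},{"translation":[-2,3,0],"twist":[0,0,0],"grip":-1},{"translation":[0,0,0],"twist":[0,0,0],"grip":-1},{"translation":[0,0,2],"twist":[0,0,0],"grip":-1},{"translation":[0,0,1],"twist":[0,0,0],"grip":-1},{"translation":[0,0,1],"twist":[0,0,0],"grip":-1},{"translation":[0,0,0],"twist":[0,0,0],"grip":-1},{"translation":[0,0,0],"twist":[0,0,0],"grip":-1},{"translation":[0,0,0],"twist":[0,0,0],"grip":-1},{"translation":[0,0,0],"twist":[0,0,0],"grip":-1}]'
cat > st.py <<'E'
# mould-frame TCP (mm), tool tilt/yaw error, force along mould axes
from h import *
from scipy.spatial.transform import Rotation as R_
s=robot.read_state(); a=np.radians(-3.95); M=np.array([[np.cos(a),-np.sin(a),0],[np.sin(a),np.cos(a),0],[0,0,1]])
R=R_.from_rotvec(s["orientation"]).as_matrix(); G=M@np.array([[0,1,0],[1,0,0],[0,0,-1.]])
print("t",round(s["t"],2),"mould",(M.T@(s["tool_pos"]-[.6185,-.0134,0])*1000).round(1),"Fm",(M.T@s["force"]).round(1),"Mm",(M.T@s["wrist_torque"]).round(2),"twist",R_.from_matrix(R.T@G).as_rotvec().round(4))
E
python3 st.py
```

```text
t: 6.35
tool_pos: [0.6304, 0.154, 0.0505]
orientation: [2.296, 2.143, 0.001]
force: [-0.6, -0.1, -3.4]
opening: 0.0297
t 6.35 mould [  0.3 167.9  50.5] Fm [-0.6 -0.1 -3.4] Mm [-0.06  0.05  0.04] twist [ 0.001   0.0003 -0.    ]
```

```bash

python3 -m pendant '[{"translation":[0,0,1],"twist":[0,0,0],"grip":-1},{"translation":[0,0,0],"twist":[0,0,0],"grip":-1},{"translation":[0,0,0.5],"twist":[0,0,0],"grip":-1},{"translation":[0,0,0],"twist":[0,0,0],"grip":-1},{"translation":[0,0,0.5],"twist":[0,0,0],"grip":-1},{"translation":[0,0,0],"twist":[0,0,0],"grip":-1},{"translation":[0,0,0],"twist":[0,0,0],"grip":-1},{"translation":[0,0,0],"twist":[0,0,0],"grip":-1},{"translation":[0,0,0],"twist":[0,0,0],"grip":-1},{"translation":[0,0,0],"twist":[0,0,0],"grip":-1}]'
python3 st.py
```

```text
t: 7.35
tool_pos: [0.631, 0.1542, 0.0492]
orientation: [2.295, 2.143, 0.002]
force: [0.4, -0.1, -2.4]
opening: 0.0297
t 7.35 mould [  0.9 168.1  49.2] Fm [ 0.4 -0.1 -2.4] Mm [-0.2   0.22 -0.04] twist [0.0023 0.     0.0001]
```

```bash

python3 -m pendant '[{"translation":[-2,0,0],"twist":[0,0,0],"grip":-1},{"translation":[-2,0,0],"twist":[0,0,0],"grip":-1},{"translation":[-2,0,0],"twist":[0,0,0],"grip":-1},{"translation":[-2,0,0],"twist":[0,0,0],"grip":-1},{"translation":[-1,0,0],"twist":[0,0,0],"grip":-1},{"translation":[-1,0,0],"twist":[0,0,0],"grip":-1},{"translation":[-1,0,0],"twist":[0,0,0],"grip":-1},{"translation":[-1,0,0],"twist":[0,0,0],"grip":-1},{"translation":[0,0,0],"twist":[0,0,0],"grip":-1},{"translation":[0,0,0],"twist":[0,0,0],"grip":-1}]'
python3 st.py
```

```text
t: 8.35
tool_pos: [0.6302, 0.1409, 0.0492]
orientation: [2.296, 2.142, 0.003]
force: [0.1, 0.9, -3.2]
opening: 0.0295
t 8.35 mould [  1.  154.7  49.2] Fm [ 0.1  0.9 -3.2] Mm [-0.14  0.09 -0.05] twist [ 0.0025  0.     -0.0002]
```

```bash

python3 -m pendant '[{"translation":[-1,0,0],"twist":[0,0,0],"grip":-1},{"translation":[-1,0,0],"twist":[0,0,0],"grip":-1},{"translation":[-1,0,0],"twist":[0,0,0],"grip":-1},{"translation":[-1,0,0],"twist":[0,0,0],"grip":-1},{"translation":[-1,0,0],"twist":[0,0,0],"grip":-1},{"translation":[-1,0,0],"twist":[0,0,0],"grip":-1},{"translation":[0,0,0],"twist":[0,0,0],"grip":-1},{"translation":[0,0,0],"twist":[0,0,0],"grip":-1},{"translation":[0,0,0],"twist":[0,0,0],"grip":-1},{"translation":[0,0,0],"twist":[0,0,0],"grip":-1}]'
python3 st.py
```

```text
t: 9.35
tool_pos: [0.63, 0.1374, 0.0496]
orientation: [-2.295, -2.144, -0.008]
force: [0.3, 3.2, -3.3]
opening: 0.0294
t 9.35 mould [  1.  151.2  49.6] Fm [ 0.1  3.2 -3.3] Mm [0.29 0.05 0.  ] twist [ 0.0033 -0.004   0.001 ]
```

```bash

python3 -m pendant '[{"translation":[-2,0,0],"twist":[0,0,0],"grip":-1},{"translation":[-2,0,0],"twist":[0,0,0],"grip":-1},{"translation":[-2,0,0],"twist":[0,0,0],"grip":-1},{"translation":[-2,0,0],"twist":[0,0,0],"grip":-1},{"translation":[-2,0,0],"twist":[0,0,0],"grip":-1},{"translation":[-2,0,0],"twist":[0,0,0],"grip":-1},{"translation":[-2,0,0],"twist":[0,0,0],"grip":-1},{"translation":[-2,0,0],"twist":[0,0,0],"grip":-1},{"translation":[-2,0,0],"twist":[0,0,0],"grip":-1},{"translation":[-2,0,0],"twist":[0,0,0],"grip":-1}]'
python3 st.py
```

```text
t: 10.35
tool_pos: [0.6295, 0.1359, 0.052]
orientation: [-2.278, -2.138, -0.044]
force: [0.3, 10.8, -3.8]
opening: 0.0299
t 10.35 mould [  0.7 149.7  52. ] Fm [-0.4 10.8 -3.8] Mm [ 1.8   0.14 -0.05] twist [ 0.0068 -0.0324  0.0058]
```

```bash

python3 -m pendant '[{"translation":[-1,0,0.5],"twist":[0.001,-0.010,0.001],"grip":-1},{"translation":[-1,0,0.5],"twist":[0.001,-0.010,0.001],"grip":-1},{"translation":[-1,0,0.5],"twist":[0.001,-0.010,0.001],"grip":-1},{"translation":[-1,0,0.5],"twist":[0.001,-0.010,0.001],"grip":-1},{"translation":[-1,0,0.4],"twist":[0.001,-0.006,0.001],"grip":-1},{"translation":[-1,0,0],"twist":[0,-0.004,0],"grip":-1},{"translation":[-1,0,0],"twist":[0,-0.003,0],"grip":-1},{"translation":[-1,0,0],"twist":[0,-0.003,0],"grip":-1},{"translation":[-1,0,0],"twist":[0,-0.003,0],"grip":-1},{"translation":[-1,0,0],"twist":[0,-0.003,0],"grip":-1}]'
python3 st.py
```

```text
t: 11.35
tool_pos: [0.6297, 0.1363, 0.0487]
orientation: [2.283, 2.138, -0.013]
force: [0.8, 5.4, -3.9]
opening: 0.0299
t 11.35 mould [  0.8 150.1  48.7] Fm [ 0.4  5.5 -3.9] Mm [ 1.52 -0.    0.07] twist [0.0044 0.0151 0.0035]
```

```bash

python3 -m pendant '[{"translation":[-1,0,-0.2],"twist":[0.001,0.005,0.001],"grip":-1},{"translation":[-1,0,-0.2],"twist":[0.001,0.004,0.001],"grip":-1},{"translation":[-1.5,0,0],"twist":[0.001,0.001,0.001],"grip":-1},{"translation":[-1.5,0,0],"twist":[0,-0.002,0],"grip":-1},{"translation":[-1.5,0,0],"twist":[0,-0.003,0],"grip":-1},{"translation":[-1.5,0,0],"twist":[0,-0.003,0],"grip":-1},{"translation":[-1.5,0,0],"twist":[0,-0.003,0],"grip":-1},{"translation":[-1.5,0,0],"twist":[0,-0.003,0],"grip":-1},{"translation":[-1.5,0,0],"twist":[0,-0.003,0],"grip":-1},{"translation":[-1.5,0,0],"twist":[0,-0.003,0],"grip":-1}]'
python3 st.py
```

```text
t: 12.35
tool_pos: [0.6296, 0.1356, 0.0493]
orientation: [2.288, 2.144, -0.0]
force: [1.5, 9.5, -4.5]
opening: 0.0292
t 12.35 mould [  0.8 149.4  49.3] Fm [ 0.8  9.6 -4.5] Mm [ 1.66 -0.04  0.04] twist [0.0043 0.0043 0.0039]
```

```bash

python3 -m pendant '[{"translation":[-2.5,0,0],"twist":[0.001,-0.003,0.001],"grip":-1},{"translation":[-2.5,0,0],"twist":[0.001,-0.003,0.001],"grip":-1},{"translation":[-2.5,0,0],"twist":[0.001,-0.003,0.001],"grip":-1},{"translation":[-2.5,0,0],"twist":[0,-0.003,0],"grip":-1},{"translation":[-2.5,0,0],"twist":[0,-0.003,0],"grip":-1},{"translation":[-2.5,0,0],"twist":[0,-0.004,0],"grip":-1},{"translation":[-2.5,0,0],"twist":[0,-0.004,0],"grip":-1},{"translation":[-2.5,0,0],"twist":[0,-0.004,0],"grip":-1},{"translation":[-2.5,0,0],"twist":[0,-0.004,0],"grip":-1},{"translation":[-2.5,0,0],"twist":[0,-0.004,0],"grip":-1}]'
python3 st.py
```

```text
t: 13.35
tool_pos: [0.6285, 0.1325, 0.0492]
orientation: [2.284, 2.146, -0.003]
force: [0.7, 12.4, -4.7]
opening: 0.0295
t 13.35 mould [ -0.  146.2  49.2] Fm [-0.2 12.5 -4.7] Mm [2.39 0.05 0.08] twist [0.0047 0.0068 0.0068]
```

```bash

python3 -m pendant '[{"translation":[-2.6,0,0],"twist":[0.001,-0.001,0.001],"grip":-1},{"translation":[-2.6,0,0],"twist":[0.001,-0.002,0.001],"grip":-1},{"translation":[-2.6,0,0],"twist":[0.001,-0.002,0.001],"grip":-1},{"translation":[-2.6,0,0],"twist":[0.001,-0.003,0.001],"grip":-1},{"translation":[-2.6,0,0],"twist":[0,-0.003,0.001],"grip":-1},{"translation":[-2.6,0,0],"twist":[0,-0.003,0.001],"grip":-1},{"translation":[-2.6,0,0],"twist":[0,-0.003,0],"grip":-1},{"translation":[-2.6,0,0],"twist":[0,-0.003,0],"grip":-1},{"translation":[-2.6,0,0],"twist":[0,-0.003,0],"grip":-1},{"translation":[-2.6,0,0],"twist":[0,-0.003,0],"grip":-1}]'
python3 st.py
```

```text
t: 14.35
tool_pos: [0.6279, 0.1305, 0.0497]
orientation: [2.286, 2.151, 0.008]
force: [1.4, 11.5, -4.1]
opening: 0.0297
t 14.35 mould [ -0.5 144.2  49.7] Fm [ 0.6 11.6 -4.1] Mm [ 2.25 -0.03  0.  ] twist [ 0.0052 -0.0023  0.008 ]
```

```bash

python3 -m pendant '[{"translation":[5,0,0],"twist":[0,0,0],"grip":-1},{"translation":[9,0,0],"twist":[0,0,0],"grip":-1},{"translation":[10,0,0],"twist":[0,0,0],"grip":-1},{"translation":[10,0,0],"twist":[0.002,0,0.004],"grip":-1},{"translation":[0,0,-12],"twist":[0.003,0,0.004],"grip":-1},{"translation":[0,0,-15],"twist":[0,0,0],"grip":-1},{"translation":[-5,0,-15],"twist":[0,0,0],"grip":-1},{"translation":[-30,0,0],"twist":[0,0,0],"grip":-1},{"translation":[-42,0,0],"twist":[0,0,0],"grip":-1},{"translation":[-42,0,0],"twist":[0,0,0],"grip":-1}]'
python3 st.py
python3 -m pendant '[{"translation":[-42,0,0],"twist":[0,0,0],"grip":-1},{"translation":[-42,0,0],"twist":[0,0,0],"grip":-1},{"translation":[-42,0,0],"twist":[0,0,0],"grip":-1},{"translation":[-42,0,0],"twist":[0,0,0],"grip":-1},{"translation":[-30,0,0],"twist":[0,0,0],"grip":-1},{"translation":[-20,0,0],"twist":[0,0,0],"grip":-1},{"translation":[0,0,0],"twist":[0,0,0],"grip":-1},{"translation":[0,0,0],"twist":[0,0,0],"grip":-1},{"translation":[0,0,0],"twist":[0,0,0],"grip":-1},{"translation":[0,0,0],"twist":[0,0,0],"grip":-1}]'
python3 st.py
```

```text
t: 15.35
tool_pos: [0.6238, 0.0482, 0.1009]
orientation: [2.287, 2.149, 0.007]
force: [0.8, -0.4, -3.4]
opening: 0.0296
t 15.35 mould [  1.   61.8 100.9] Fm [ 0.8 -0.3 -3.4] Mm [-0.08  0.01  0.02] twist [ 0.0054 -0.001   0.007 ]
t: 16.35
tool_pos: [0.6113, -0.1912, 0.1201]
orientation: [2.283, 2.125, 0.018]
force: [0.9, -0.2, -2.8]
opening: 0.0295
t 16.35 mould [   5.1 -177.9  120.1] Fm [ 0.9 -0.2 -2.8] Mm [-0.07  0.02  0.  ] twist [ 0.0247  0.0069 -0.0029]
```

```bash

python3 -m pendant '[{"translation":[0,-2,20],"twist":[0.010,0.002,-0.001],"grip":-1},{"translation":[0,-2,20],"twist":[0.010,0.002,-0.001],"grip":-1},{"translation":[0,0,14],"twist":[0.004,0.002,0],"grip":-1},{"translation":[0,0,6],"twist":[0,0,0],"grip":-1},{"translation":[0,0,0],"twist":[0,0,0],"grip":-1},{"translation":[0,0,0],"twist":[0,0,0],"grip":-1},{"translation":[0,0,0],"twist":[0,0,0],"grip":-1},{"translation":[0,0,0],"twist":[0,0,0],"grip":-1},{"translation":[0,0,0],"twist":[0,0,0],"grip":-1},{"translation":[0,0,0],"twist":[0,0,0],"grip":-1}]'
python3 st.py
```

```text
t: 17.35
tool_pos: [0.6075, -0.1878, 0.0534]
orientation: [-2.291, -2.145, 0.003]
force: [-0.6, -0.4, -3.1]
opening: 0.0294
t 17.35 mould [   1.1 -174.7   53.4] Fm [-0.5 -0.4 -3.1] Mm [-0.06  0.07  0.01] twist [-0.0038 -0.0008  0.0035]
```

```bash

python3 -m pendant '[{"translation":[0,0,2],"twist":[-0.003,0,0.003],"grip":-1},{"translation":[0,0,1],"twist":[0,0,0],"grip":-1},{"translation":[0,0,0.5],"twist":[0,0,0],"grip":-1},{"translation":[0,0,0.5],"twist":[0,0,0],"grip":-1},{"translation":[0,0,0.3],"twist":[0,0,0],"grip":-1},{"translation":[2,0,0],"twist":[0,0,0],"grip":-1},{"translation":[2,0,0],"twist":[0,0,0],"grip":-1},{"translation":[2,0,0],"twist":[0,0,0],"grip":-1},{"translation":[2,0,0],"twist":[0,0,0],"grip":-1},{"translation":[0,0,0],"twist":[0,0,0],"grip":-1}]'
python3 st.py
```

```text
t: 18.35
tool_pos: [0.6086, -0.1792, 0.0496]
orientation: [2.296, 2.143, 0.001]
force: [0.3, 0.3, -3.9]
opening: 0.0295
t 18.35 mould [   1.6 -166.1   49.6] Fm [ 0.3  0.3 -3.9] Mm [-0.07  0.08  0.03] twist [ 0.0008 -0.0005  0.0001]
```

```bash

python3 -m pendant '[{"translation":[1.5,0,0.4],"twist":[0,0,0],"grip":-1},{"translation":[2,0,0.2],"twist":[0,0,0],"grip":-1},{"translation":[2,0,0],"twist":[0,0.001,0],"grip":-1},{"translation":[2,0,0],"twist":[0,0.002,0],"grip":-1},{"translation":[2.5,0,0],"twist":[0,0.002,0],"grip":-1},{"translation":[2.5,0,0],"twist":[0,0.002,0],"grip":-1},{"translation":[2.5,0,0],"twist":[0,0.002,0],"grip":-1},{"translation":[2.5,0,0],"twist":[0,0.002,0],"grip":-1},{"translation":[2.5,0,0],"twist":[0,0.002,0],"grip":-1},{"translation":[2.5,0,0],"twist":[0,0.002,0],"grip":-1}]'
python3 st.py
```

```text
t: 19.35
tool_pos: [0.6094, -0.1686, 0.0497]
orientation: [2.297, 2.137, -0.001]
force: [-1.7, -8.9, -5.6]
opening: 0.0296
t 19.35 mould [   1.6 -155.5   49.7] Fm [-1.1 -9.  -5.6] Mm [-1.98  0.11 -0.05] twist [ 0.0027  0.0034 -0.0029]
```

```bash

python3 -m pendant '[{"translation":[3.2,0,0],"twist":[0,0.004,-0.001],"grip":-1},{"translation":[3.2,0,0],"twist":[0,0.003,-0.001],"grip":-1},{"translation":[3.2,0,0],"twist":[0,0.003,-0.001],"grip":-1},{"translation":[3.2,0,0],"twist":[0,0.003,0],"grip":-1},{"translation":[3.2,0,0],"twist":[0,0.003,0],"grip":-1},{"translation":[3.2,0,0],"twist":[0,0.003,0],"grip":-1},{"translation":[3.2,0,0],"twist":[0,0.003,0],"grip":-1},{"translation":[3.2,0,0],"twist":[0,0.003,0],"grip":-1},{"translation":[3,0,0],"twist":[0,0.003,0],"grip":-1},{"translation":[3,0,0],"twist":[0,0.003,0],"grip":-1}]'
python3 st.py
```

```text
t: 20.35
tool_pos: [0.6093, -0.1616, 0.05]
orientation: [2.299, 2.129, -0.003]
force: [-1.1, -11.7, -5.6]
opening: 0.0298
t 20.35 mould [   1.1 -148.5   50. ] Fm [ -0.3 -11.7  -5.6] Mm [-2.3   0.2   0.03] twist [ 0.0051  0.0073 -0.0078]
```

```bash

python3 -m pendant '[{"translation":[3,0,0.1],"twist":[0.001,0.005,-0.002],"grip":-1},{"translation":[3,0,0.1],"twist":[0.001,0.005,-0.002],"grip":-1},{"translation":[3,0,0.1],"twist":[0.001,0.004,-0.002],"grip":-1},{"translation":[3,0,0.1],"twist":[0.001,0.004,-0.001],"grip":-1},{"translation":[3,0,0],"twist":[0.001,0.004,-0.001],"grip":-1},{"translation":[3,0,0],"twist":[0,0.003,-0.001],"grip":-1},{"translation":[3,0,0],"twist":[0,0.003,0],"grip":-1},{"translation":[3,0,0],"twist":[0,0.003,0],"grip":-1},{"translation":[3,0,0],"twist":[0,0.003,0],"grip":-1},{"translation":[3,0,0],"twist":[0,0.003,0],"grip":-1}]'
python3 st.py
```

```text
t: 21.35
tool_pos: [0.6093, -0.16, 0.0502]
orientation: [2.299, 2.128, -0.007]
force: [-1.6, -10.4, -5.0]
opening: 0.0298
t 21.35 mould [   0.9 -146.9   50.2] Fm [ -0.8 -10.5  -5. ] Mm [-2.41  0.18  0.03] twist [ 0.0035  0.0097 -0.0082]
```

```bash

python3 -m pendant '[{"translation":[3.5,0,0.3],"twist":[0.001,0.007,-0.003],"grip":-1},{"translation":[3.5,0,0.3],"twist":[0.001,0.007,-0.003],"grip":-1},{"translation":[3.5,0,0.3],"twist":[0.001,0.007,-0.002],"grip":-1},{"translation":[3.5,0,0.3],"twist":[0.001,0.006,-0.002],"grip":-1},{"translation":[3.5,0,0.2],"twist":[0.001,0.006,-0.001],"grip":-1},{"translation":[3.5,0,0.2],"twist":[0,0.005,-0.001],"grip":-1},{"translation":[3.5,0,0.2],"twist":[0,0.005,-0.001],"grip":-1},{"translation":[3.5,0,0.2],"twist":[0,0.005,-0.001],"grip":-1},{"translation":[3.5,0,0.2],"twist":[0,0.005,-0.001],"grip":-1},{"translation":[3.5,0,0.2],"twist":[0,0.005,-0.001],"grip":-1}]'
python3 st.py
```

```text
t: 22.35
tool_pos: [0.6099, -0.1558, 0.0492]
orientation: [-2.297, -2.14, -0.01]
force: [-0.8, -11.9, -4.8]
opening: 0.0296
t 22.35 mould [   1.2 -142.7   49.2] Fm [ -0.  -12.   -4.8] Mm [-2.88  0.12  0.03] twist [ 0.0031 -0.0057 -0.0017]
```

```bash

python3 -m pendant '[{"translation":[-5,0,0],"twist":[0,0,0],"grip":-1},{"translation":[-9,0,0],"twist":[0,0,0],"grip":-1},{"translation":[-10,0,0],"twist":[0,0,0],"grip":-1},{"translation":[-10,0,0],"twist":[0.002,-0.003,-0.001],"grip":-1},{"translation":[0,0,-12],"twist":[0.001,-0.003,-0.001],"grip":-1},{"translation":[0,0,-15],"twist":[0,0,0],"grip":-1},{"translation":[5,0,-18],"twist":[0,0,0],"grip":-1},{"translation":[25,0,0],"twist":[0,0,0],"grip":-1},{"translation":[30,0,0],"twist":[0,0,0],"grip":-1},{"translation":[40,0,0],"twist":[0,0,0],"grip":-1}]'
python3 st.py
```

```text
t: 23.35
tool_pos: [0.6164, -0.0954, 0.1039]
orientation: [2.3, 2.131, 0.005]
force: [0.6, 0.6, -3.0]
opening: 0.0295
t 23.35 mould [  3.6 -82.  103.9] Fm [ 0.5  0.6 -3. ] Mm [-0.08  0.08 -0.04] twist [ 0.0063  0.0019 -0.0072]
```

```bash

python3 -m pendant '[{"translation":[42,0,0],"twist":[0,0,0],"grip":-1},{"translation":[42,0,0],"twist":[0,0,0],"grip":-1},{"translation":[42,0,0],"twist":[0,0,0],"grip":-1},{"translation":[42,0,0],"twist":[0,0,0],"grip":-1},{"translation":[42,0,0],"twist":[0,0,0],"grip":-1},{"translation":[22,0,0],"twist":[0,0,0],"grip":-1},{"translation":[0,-2,0],"twist":[0.004,0.001,-0.004],"grip":-1},{"translation":[0,0,0],"twist":[0,0,0],"grip":-1},{"translation":[0,0,0],"twist":[0,0,0],"grip":-1},{"translation":[0,0,0],"twist":[0,0,0],"grip":-1}]'
python3 st.py
```

```text
t: 24.35
tool_pos: [0.6361, 0.1532, 0.1215]
orientation: [2.284, 2.14, 0.025]
force: [0.7, -0.8, -3.4]
opening: 0.0295
t 24.35 mould [  6.1 167.4 121.5] Fm [ 0.8 -0.8 -3.4] Mm [-0.07  0.09  0.  ] twist [ 0.0193 -0.004   0.0038]
```

```bash

python3 -m pendant '[{"translation":[4,-2,18],"twist":[0.008,-0.002,0.002],"grip":-1},{"translation":[3,-2,20],"twist":[0.008,-0.002,0.002],"grip":-1},{"translation":[0,-1,14],"twist":[0.002,0,0],"grip":-1},{"translation":[0,0,9],"twist":[0,0,0],"grip":-1},{"translation":[0,0,2],"twist":[0,0,0],"grip":-1},{"translation":[0,0,0],"twist":[0,0,0],"grip":-1},{"translation":[0,0,0],"twist":[0,0,0],"grip":-1},{"translation":[0,0,0],"twist":[0,0,0],"grip":-1}, {"translation":[0,0,0],"twist":[0,0,0],"grip":-1},{"translation":[0,0,0],"twist":[0,0,0],"grip":-1}]'
python3 st.py
```

```text
t: 25.35
tool_pos: [0.6313, 0.1575, 0.0514]
orientation: [-2.302, -2.137, 0.004]
force: [1.1, 0.3, -3.3]
opening: 0.0298
t 25.35 mould [  1.  171.3  51.4] Fm [ 1.1  0.4 -3.3] Mm [-0.05  0.06  0.04] twist [-0.0026  0.0014 -0.0053]
```

```bash

python3 -m pendant '[{"translation":[0,0,1.2],"twist":[-0.002,0.001,-0.005],"grip":-1},{"translation":[0,0,0.6],"twist":[0,0,0],"grip":-1},{"translation":[0,0,0.4],"twist":[0,0,0],"grip":-1},{"translation":[-4,0,0.2],"twist":[0,0,0],"grip":-1},{"translation":[-4,0,0],"twist":[0,0,0],"grip":-1},{"translation":[-4,0,0],"twist":[0,0,0],"grip":-1},{"translation":[-4,0,0],"twist":[0,0,0],"grip":-1},{"translation":[-4,0,0],"twist":[0,-0.001,0],"grip":-1},{"translation":[-3,0,0],"twist":[0,-0.002,0],"grip":-1},{"translation":[-2.5,0,0],"twist":[0,-0.002,0],"grip":-1}]'
python3 st.py
```

```text
t: 26.35
tool_pos: [0.6297, 0.1313, 0.0493]
orientation: [2.295, 2.142, -0.003]
force: [1.4, 7.2, -4.4]
opening: 0.0295
t 26.35 mould [  1.2 145.1  49.3] Fm [ 0.9  7.3 -4.4] Mm [1.48 0.03 0.  ] twist [0.0004 0.0026 0.    ]
```

```bash

python3 -m pendant '[{"translation":[-3.6,0,0],"twist":[0,-0.003,0],"grip":-1},{"translation":[-3.6,0,0],"twist":[0,-0.003,0],"grip":-1},{"translation":[-3.6,0,0],"twist":[0,-0.003,0],"grip":-1},{"translation":[-3.6,0,0],"twist":[0,-0.003,0],"grip":-1},{"translation":[-3.6,0,0],"twist":[0,-0.003,0],"grip":-1},{"translation":[-3.6,0,0],"twist":[0,-0.003,0],"grip":-1},{"translation":[-3.6,0,0],"twist":[0,-0.003,0],"grip":-1},{"translation":[-3.6,0,0],"twist":[0,-0.003,0],"grip":-1},{"translation":[-3.6,0,0],"twist":[0,-0.003,0],"grip":-1},{"translation":[-3.6,0,0],"twist":[0,-0.003,0],"grip":-1}]'
python3 st.py
```

```text
t: 27.35
tool_pos: [0.6271, 0.1167, 0.0493]
orientation: [2.287, 2.15, 0.001]
force: [1.3, 12.4, -5.4]
opening: 0.0296
t 27.35 mould [ -0.3 130.4  49.3] Fm [ 0.4 12.4 -5.4] Mm [ 2.14 -0.01  0.01] twist [0.0025 0.0013 0.0071]
```

```bash

python3 -m pendant '[{"translation":[-3,0,0],"twist":[0.001,-0.003,0.002],"grip":-1},{"translation":[-3,0,0],"twist":[0.001,-0.003,0.002],"grip":-1},{"translation":[-3,0,0],"twist":[0,-0.003,0.002],"grip":-1},{"translation":[-3,0,0],"twist":[0,-0.003,0.001],"grip":-1},{"translation":[-3,0,0],"twist":[0,-0.003,0.001],"grip":-1},{"translation":[-3,0,0],"twist":[0,-0.003,0],"grip":-1},{"translation":[-3,0,0],"twist":[0,-0.003,0],"grip":-1},{"translation":[-3,0,0],"twist":[0,-0.003,0],"grip":-1},{"translation":[-3,0,0],"twist":[0,-0.003,0],"grip":-1},{"translation":[-3,0,0],"twist":[0,-0.003,0],"grip":-1}]'
python3 st.py
```

```text
t: 28.35
tool_pos: [0.6264, 0.1146, 0.05]
orientation: [-2.286, -2.154, -0.015]
force: [2.2, 13.1, -7.2]
opening: 0.0295
t 28.35 mould [ -0.9 128.3  50. ] Fm [ 1.3 13.2 -7.2] Mm [2.17 0.03 0.07] twist [ 0.0059 -0.0073  0.0096]
```

```bash

python3 -m pendant '[{"translation":[5,0,0],"twist":[0,0,0],"grip":-1},{"translation":[12,0,0],"twist":[0,0,0],"grip":-1},{"translation":[15,0,0],"twist":[0,0,0],"grip":-1},{"translation":[15,0,0],"twist":[0.003,-0.003,0.004],"grip":-1},{"translation":[2,0,-12],"twist":[0.002,-0.003,0.004],"grip":-1},{"translation":[0,0,-15],"twist":[0,0,0],"grip":-1},{"translation":[-5,0,-18],"twist":[0,0,0],"grip":-1},{"translation":[-30,0,0],"twist":[0,0,0],"grip":-1},{"translation":[-42,0,0],"twist":[0,0,0],"grip":-1},{"translation":[-42,0,0],"twist":[0,0,0],"grip":-1}]'
python3 st.py
python3 -m pendant '[{"translation":[-42,0,0],"twist":[0,0,0],"grip":-1},{"translation":[-42,0,0],"twist":[0,0,0],"grip":-1},{"translation":[-42,0,0],"twist":[0,0,0],"grip":-1},{"translation":[-42,0,0],"twist":[0,0,0],"grip":-1},{"translation":[-32,0,0],"twist":[0,0,0],"grip":-1},{"translation":[-20,0,0],"twist":[0,0,0],"grip":-1},{"translation":[0,-2,0],"twist":[0.008,0.002,-0.001],"grip":-1},{"translation":[0,-2,15],"twist":[0.008,0.002,-0.001],"grip":-1},{"translation":[0,0,15],"twist":[0,0,0],"grip":-1},{"translation":[0,0,5],"twist":[0,0,0],"grip":-1}]'
python3 st.py
```

```text
t: 29.35
tool_pos: [0.6242, 0.0511, 0.1058]
orientation: [2.281, 2.152, 0.01]
force: [1.1, -0.0, -2.6]
opening: 0.0297
t 29.35 mould [  1.2  64.8 105.8] Fm [ 1.1  0.  -2.6] Mm [-0.08 -0.01 -0.02] twist [ 0.0087 -0.0009  0.0108]
t: 30.35
tool_pos: [0.61, -0.1881, 0.0871]
orientation: [2.283, 2.143, 0.008]
force: [-1.2, 0.6, -3.1]
opening: 0.029
t 30.35 mould [   3.5 -174.9   87.1] Fm [-1.2  0.5 -3.1] Mm [-0.06  0.12  0.01] twist [0.011  0.0034 0.0053]
```

```bash

python3 -m pendant '[{"translation":[0,-1,14],"twist":[0.006,0.002,0.003],"grip":-1},{"translation":[0,-1,11],"twist":[0.005,0.001,0.002],"grip":-1},{"translation":[0,0,5],"twist":[0,0,0],"grip":-1},{"translation":[0,0,2],"twist":[0,0,0],"grip":-1},{"translation":[0,0,0],"twist":[0,0,0],"grip":-1},{"translation":[0,0,0],"twist":[0,0,0],"grip":-1},{"translation":[0,0,0],"twist":[0,0,0],"grip":-1},{"translation":[0,0,0],"twist":[0,0,0],"grip":-1},{"translation":[0,0,0],"twist":[0,0,0],"grip":-1},{"translation":[0,0,0],"twist":[0,0,0],"grip":-1}]'
python3 st.py
```

```text
t: 31.35
tool_pos: [0.6078, -0.1846, 0.0507]
orientation: [-2.29, -2.146, 0.002]
force: [0.0, -0.9, -3.4]
opening: 0.0293
t 31.35 mould [   1.1 -171.5   50.7] Fm [ 0.1 -0.9 -3.4] Mm [-0.07  0.07  0.06] twist [-0.0032 -0.001   0.004 ]
```

Now lower the last 1.3 mm and advance to where the slope should meet the raised right end (about −146).

```bash

python3 -m pendant '[{"translation":[0,0,0.8],"twist":[-0.003,-0.001,0.004],"grip":-1},{"translation":[0,0,0.5],"twist":[0,0,0],"grip":-1},{"translation":[0,0,0.2],"twist":[0,0,0],"grip":-1},{"translation":[4,0,0],"twist":[0,0,0],"grip":-1},{"translation":[4,0,0],"twist":[0,0,0],"grip":-1},{"translation":[4,0,0],"twist":[0,0,0],"grip":-1},{"translation":[4,0,0],"twist":[0,0,0],"grip":-1},{"translation":[4,0,0],"twist":[0,0.001,0],"grip":-1},{"translation":[3,0,0],"twist":[0,0.003,0],"grip":-1},{"translation":[3,0,0],"twist":[0,0.003,0],"grip":-1}]'
python3 st.py
```

```text
t: 32.35
tool_pos: [0.6096, -0.1573, 0.0491]
orientation: [-2.294, -2.141, -0.006]
force: [-1.5, -7.5, -5.9]
opening: 0.0296
t 32.35 mould [   1.  -144.2   49.1] Fm [-1.  -7.6 -5.9] Mm [-1.81  0.06 -0.01] twist [ 0.0002 -0.0053 -0.0001]
```

```bash

python3 -m pendant '[{"translation":[3.6,0,0],"twist":[0,0.002,0],"grip":-1},{"translation":[3.6,0,0],"twist":[0,0.002,0],"grip":-1},{"translation":[3.6,0,0],"twist":[0,0.003,0],"grip":-1},{"translation":[3.6,0,0],"twist":[0,0.004,0],"grip":-1},{"translation":[3.6,0,0],"twist":[0,0.004,-0.001],"grip":-1},{"translation":[3.6,0,0],"twist":[0,0.004,-0.001],"grip":-1},{"translation":[3.6,0,0],"twist":[0,0.004,-0.001],"grip":-1},{"translation":[3.6,0,0],"twist":[0,0.004,-0.001],"grip":-1},{"translation":[3.6,0,0],"twist":[0,0.004,-0.001],"grip":-1},{"translation":[3.6,0,0],"twist":[0,0.004,-0.001],"grip":-1}]'
python3 st.py
```

```text
t: 33.35
tool_pos: [0.6102, -0.1441, 0.0492]
orientation: [-2.295, -2.142, -0.01]
force: [-0.8, -11.7, -6.8]
opening: 0.0298
t 33.35 mould [   0.7 -130.9   49.2] Fm [ -0.  -11.7  -6.8] Mm [-2.56  0.11 -0.03] twist [ 0.0024 -0.0062 -0.    ]
```

```bash

python3 -m pendant '[{"translation":[3.3,0,0],"twist":[0,0.002,0],"grip":-1},{"translation":[3.3,0,0],"twist":[0,0.002,0],"grip":-1},{"translation":[3.3,0,0],"twist":[0,0.003,0],"grip":-1},{"translation":[3,0,0],"twist":[0,0.003,0],"grip":-1},{"translation":[2,0,0],"twist":[0,0.002,0],"grip":-1},{"translation":[1,0,0],"twist":[0,0.002,0],"grip":-1},{"translation":[0,0,0],"twist":[0,0.001,0],"grip":-1},{"translation":[0,0,0],"twist":[0,0.001,0],"grip":-1},{"translation":[0,0,0],"twist":[0,0.001,0],"grip":-1},{"translation":[0,0,0],"twist":[0,0.001,0],"grip":-1}]'
python3 st.py
```

```text
t: 34.35
tool_pos: [0.6099, -0.1427, 0.0491]
orientation: [-2.302, -2.137, -0.009]
force: [-0.9, -1.4, -4.5]
opening: 0.0296
t 34.35 mould [   0.4 -129.6   49.1] Fm [-0.8 -1.5 -4.5] Mm [-0.81 -0.01 -0.03] twist [ 0.0034 -0.0046 -0.0053]
```

```bash

python3 -m pendant '[{"translation":[3,0,0],"twist":[0,0.002,-0.001],"grip":-1},{"translation":[3.5,0,0],"twist":[0,0.003,-0.001],"grip":-1},{"translation":[3.5,0,0],"twist":[0,0.003,-0.001],"grip":-1},{"translation":[3.5,0,0],"twist":[0,0.003,0],"grip":-1},{"translation":[3.5,0,0],"twist":[0,0.003,0],"grip":-1},{"translation":[3.5,0,0],"twist":[0,0.003,0],"grip":-1},{"translation":[3.5,0,0],"twist":[0,0.003,0],"grip":-1},{"translation":[3.5,0,0],"twist":[0,0.003,0],"grip":-1},{"translation":[3.5,0,0],"twist":[0,0.003,0],"grip":-1},{"translation":[3.5,0,0],"twist":[0,0.003,0],"grip":-1}]'
python3 st.py
```

```text
t: 35.35
tool_pos: [0.6106, -0.1283, 0.0493]
orientation: [2.302, 2.136, 0.008]
force: [-1.1, -14.8, -5.8]
opening: 0.0296
t 35.35 mould [   0.  -115.1   49.3] Fm [ -0.1 -14.8  -5.8] Mm [-3.1   0.14 -0.04] twist [ 0.0043 -0.0025 -0.0057]
```

The wedge overshot into the level part: full thickness is under, but the force is 14.8 N, which is the nose taper meeting the back of the notch. I withdraw now.

```bash

python3 -m pendant '[{"translation":[-5,0,0],"twist":[0,0,0],"grip":-1},{"translation":[-13,0,0],"twist":[0,0,0],"grip":-1},{"translation":[-17,0,0],"twist":[0,0,0],"grip":-1},{"translation":[-17,0,0],"twist":[0.002,-0.001,-0.003],"grip":-1},{"translation":[-6,0,0],"twist":[0.002,-0.001,-0.002],"grip":-1},{"translation":[0,0,-12],"twist":[0,0,0],"grip":-1},{"translation":[0,0,-15],"twist":[0,0,0],"grip":-1},{"translation":[0,0,-18],"twist":[0,0,0],"grip":-1},{"translation":[10,0,-5],"twist":[0,0,0],"grip":-1},{"translation":[30,0,0],"twist":[0,0,0],"grip":-1}]'
python3 st.py
python3 - <<'E'
from meas import *
im,_=robot.read_camera("scene"); cv2.imwrite("pics/scene5.png",im[:,:,::-1]); c=im[:,:,::-1]; o=cv2.imread("pics/scene0.png")
f=lambda q:cv2.resize(q[222:272,215:325],(770,290),interpolation=cv2.INTER_CUBIC)
cv2.imwrite("pics/g5.png",np.vstack([f(o),f(c)]))
E
```

```text
t: 36.35
tool_pos: [0.6095, -0.1524, 0.1055]
orientation: [2.302, 2.137, 0.005]
force: [0.7, 0.6, -3.7]
opening: 0.0293
t 36.35 mould [   0.6 -139.2  105.5] Fm [ 0.6  0.7 -3.7] Mm [-0.05  0.04  0.  ] twist [ 0.0027 -0.0017 -0.0051]
```

View pics/g5.png

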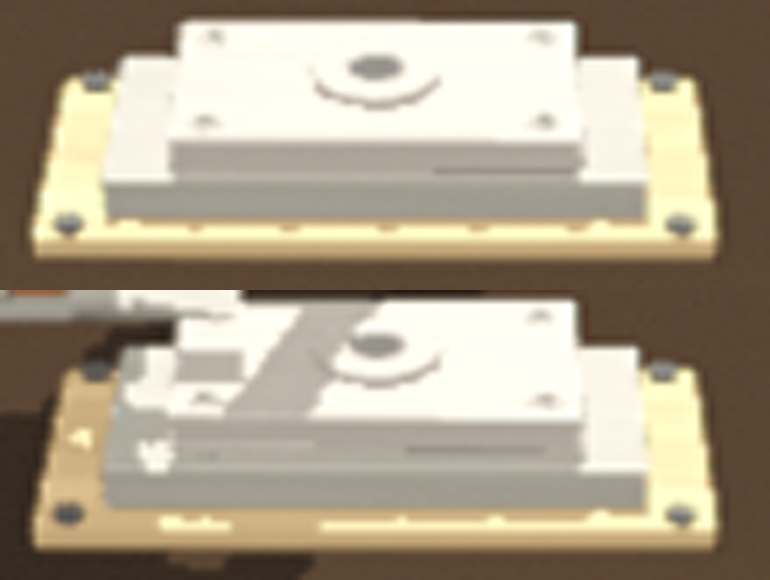

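Compared with the start (top), the cover (bottom) has risen at both ends by roughly 6 mm or more: its front edge moved from row 142 to row 130 in the enlarged crop. I go to the left end for the last insertion.

```bash

python3 -m pendant '[{"translation":[42,0,0],"twist":[0,0,0],"grip":-1},{"translation":[42,0,0],"twist":[0,0,0],"grip":-1},{"translation":[42,0,0],"twist":[0,0,0],"grip":-1},{"translation":[42,0,0],"twist":[0,0,0],"grip":-1},{"translation":[42,0,0],"twist":[0,0,0],"grip":-1},{"translation":[42,0,0],"twist":[0,0,0],"grip":-1},{"translation":[32,0,0],"twist":[0,0,0],"grip":-1},{"translation":[15,-1,0],"twist":[0.004,0,-0.004],"grip":-1},{"translation":[0,-1,0],"twist":[0.004,0,0],"grip":-1},{"translation":[0,0,10],"twist":[0,0,0],"grip":-1}]'
python3 st.py
```

```text
t: 37.4
tool_pos: [0.6284, 0.1767, 0.1048]
orientation: [-2.281, -2.155, -0.015]
force: [0.8, -1.2, -3.4]
opening: 0.0296
t 37.4 mould [ -3.2 190.3 104.8] Fm [ 0.8 -1.1 -3.4] Mm [-0.08  0.01  0.02] twist [ 0.0036 -0.0098  0.0121]
```

```bash

python3 -m pendant '[{"translation":[-5,2,18],"twist":[0.002,-0.005,0.006],"grip":-1},{"translation":[-6,2,16],"twist":[0.002,-0.004,0.005],"grip":-1},{"translation":[-3,0,9],"twist":[0,0,0],"grip":-1},{"translation":[0,0,3],"twist":[0,0,0],"grip":-1},{"translation":[0,0,0],"twist":[0,0,0],"grip":-1},{"translation":[0,0,0],"twist":[0,0,0],"grip":-1},{"translation":[0,0,0],"twist":[0,0,0],"grip":-1},{"translation":[0,0,0],"twist":[0,0,0],"grip":-1},{"translation":[0,0,0],"twist":[0,0,0],"grip":-1},{"translation":[0,0,0],"twist":[0,0,0],"grip":-1}]'
python3 st.py
```

```text
t: 38.4
tool_pos: [0.6305, 0.1553, 0.0516]
orientation: [-2.302, -2.135, 0.008]
force: [0.5, -0.1, -3.7]
opening: 0.0298
t 38.4 mould [  0.3 169.1  51.6] Fm [ 0.5 -0.  -3.7] Mm [-0.02  0.09 -0.03] twist [-0.0051  0.0022 -0.0063]
```

```bash

python3 -m pendant '[{"translation":[0,0,1.2],"twist":[-0.005,0.002,-0.006],"grip":-1},{"translation":[0,0,0.7],"twist":[0,0,0],"grip":-1},{"translation":[0,0,0.4],"twist":[0,0,0],"grip":-1},{"translation":[-4,0,0.1],"twist":[0,0,0],"grip":-1},{"translation":[-5,0,0],"twist":[0,0,0],"grip":-1},{"translation":[-6,0,0],"twist":[0,0,0],"grip":-1},{"translation":[-6,0,0],"twist":[0,0,0],"grip":-1},{"translation":[-6,0,0],"twist":[0,-0.001,0],"grip":-1},{"translation":[-4,0,0],"twist":[0,-0.002,0],"grip":-1},{"translation":[-3,0,0],"twist":[0,-0.002,0],"grip":-1}]'
python3 st.py
```

```text
t: 39.4
tool_pos: [0.6281, 0.1184, 0.0495]
orientation: [2.293, 2.141, -0.005]
force: [-0.3, 2.3, -7.2]
opening: 0.0297
t 39.4 mould [  0.5 132.1  49.5] Fm [-0.4  2.3 -7.2] Mm [0.47 0.03 0.05] twist [0.0011 0.0053 0.0002]
```

```bash

python3 -m pendant '[{"translation":[-3,0,0],"twist":[0,0,0],"grip":-1},{"translation":[-3.3,0,0],"twist":[0,-0.001,0],"grip":-1},{"translation":[-3.3,0,0],"twist":[0,-0.002,0],"grip":-1},{"translation":[-3.3,0,0],"twist":[0,-0.003,0],"grip":-1},{"translation":[-3.3,0,0],"twist":[0,-0.003,0],"grip":-1},{"translation":[-3.3,0,0],"twist":[0,-0.003,0],"grip":-1},{"translation":[-3.3,0,0],"twist":[0,-0.003,0],"grip":-1},{"translation":[-3.3,0,0],"twist":[0,-0.003,0],"grip":-1},{"translation":[-3,0,0],"twist":[0,-0.003,0],"grip":-1},{"translation":[-3,0,0],"twist":[0,-0.003,0],"grip":-1}]'
python3 st.py
```

```text
t: 40.4
tool_pos: [0.6257, 0.1018, 0.0492]
orientation: [2.286, 2.147, -0.004]
force: [0.9, 6.8, -5.3]
opening: 0.03
t 40.4 mould [ -0.7 115.5  49.2] Fm [ 0.5  6.8 -5.3] Mm [1.56 0.06 0.02] twist [0.002  0.0058 0.0061]
```

```bash

python3 -m pendant '[{"translation":[5,0,0],"twist":[0,0,0],"grip":-1},{"translation":[13,0,0],"twist":[0,0,0],"grip":-1},{"translation":[17,0,0],"twist":[0,0,0],"grip":-1},{"translation":[17,0,0],"twist":[0.001,0.003,0.003],"grip":-1},{"translation":[6,0,0],"twist":[0.001,0.002,0.003],"grip":-1},{"translation":[0,0,-12],"twist":[0,0,0],"grip":-1},{"translation":[0,0,-12],"twist":[0,0,0],"grip":-1},{"translation":[0,0,-8],"twist":[0,0,0],"grip":-1},{"translation":[0,0,0],"twist":[0,0,0],"grip":-1},{"translation":[0,0,0],"twist":[0,0,0],"grip":-1}]'
python3 st.py
cat > lev.py <<'E'
from meas import *
import sys
im,_=robot.read_camera("scene"); c=im[:,:,::-1]; cv2.imwrite("pics/scene6.png",c); o=cv2.imread("pics/scene0.png")
f=lambda q:cv2.resize(q[222:272,215:325],(770,290),interpolation=cv2.INTER_CUBIC)
cv2.imwrite("pics/g6.png",np.vstack([f(o),f(c)]))
def edge(img,u):  # top-front edge of cover: strongest bright->darker step below v=236
    g=cv2.cvtColor(img,cv2.COLOR_BGR2GRAY).astype(float)[:,u]; g=cv2.GaussianBlur(g.reshape(-1,1),(1,3),0).ravel()
    v=np.arange(234,246); d=np.clip(g[v]-g[v+1],0,None); d[d<.5*d.max()]=0; return (d*(v+.5)).sum()/d.sum()
a=np.radians(-3.95); X=np.array([np.cos(a),np.sin(a),0]);Y=np.array([-np.sin(a),np.cos(a),0]); C=np.array([.6185,-.0134,0])
for nm,rng in(("right",range(242,252)),("left",range(286,296))):
    r=[]
    for u in rng:
        z=[]
        for img in(o,c):
            # ray meets the vertical plane of the cover's front face (x=+46 mm in mould frame)
            q,d=rays("scene",[(u,edge(img,u))]); d=d[0]; t=((C+.046*X-q)@X)/(d@X); z.append((q+t*d)[2]*1000)
        r.append(z)
    r=np.median(np.array(r),0); print(nm,"front edge z shut/now",r.round(1),"raised",(r[1]-r[0]).round(1))
E
python3 lev.py
```

```text
t: 41.4
tool_pos: [0.6305, 0.1622, 0.0854]
orientation: [2.293, 2.141, -0.002]
force: [0.5, -0.9, -3.8]
opening: 0.03
t 41.4 mould [-1.00e-01  1.76e+02  8.54e+01] Fm [ 0.6 -0.9 -3.8] Mm [-0.07  0.09 -0.03] twist [0.0023 0.0034 0.0006]
right front edge z shut/now [55.5 62.1] raised 6.7
left front edge z shut/now [54.5 62.1] raised 7.7
```

View pics/g6.png

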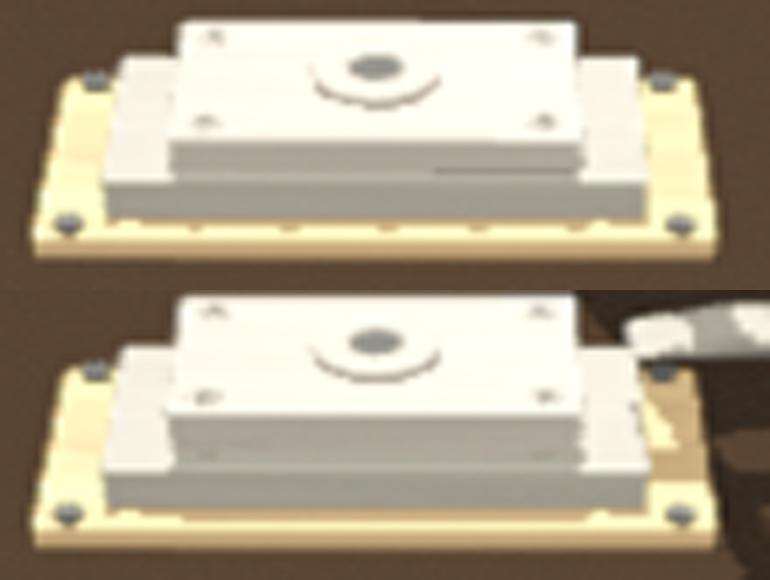

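```bash
python3 - <<'E'
from meas import *
o=cv2.cvtColor(cv2.imread("pics/scene0.png"),cv2.COLOR_BGR2GRAY).astype(np.float32); c=cv2.cvtColor(cv2.imread("pics/scene6.png"),cv2.COLOR_BGR2GRAY).astype(np.float32)
a=np.radians(-3.95); X=np.array([np.cos(a),np.sin(a),0]);Y=np.array([-np.sin(a),np.cos(a),0]); C=np.array([.6185,-.0134,0])
up=lambda q:cv2.resize(q,None,fx=8,fy=8,interpolation=cv2.INTER_CUBIC)
# crop pixel = 215+u/7, 222+v/5.8
for nm,(u,v),x,y in(("R near",(207,121),.033,-.06),("R far",(215,37),-.033,-.06),("L near",(543,121),.033,.06),("L far",(541,37),-.033,.06),("pad",(376,67),0,0)):
    p=np.array([215+u/7,222+v/5.8]); w,h=(5,2.5) if nm!="pad" else (6,2.5)
    t=up(o[int(p[1]-h):int(p[1]+h)+2,int(p[0]-w):int(p[0]+w)+2]); s=up(c[int(p[1]-h)-5:int(p[1]+h)+5,int(p[0]-w)-3:int(p[0]+w)+5])
    m=cv2.matchTemplate(s,t,cv2.TM_CCOEFF_NORMED); _,b,_,l=cv2.minMaxLoc(m); dv=l[1]/8-5; du=l[0]/8-3
    P=C+x*X+y*Y+[0,0,.055]; k=proj("scene",[P,P+[0,0,.008]]); print(nm,"score",round(b,3),"shift",du,dv,"rise mm",round(-dv/(k[0,1]-k[1,1])*8,1))
E
```

```text
R near score 0.983 shift 0.0 -2.5 rise mm 7.8
R far score 0.983 shift -0.25 -2.75 rise mm 8.8
L near score 0.938 shift 0.0 -2.75 rise mm 8.5
L far score 0.993 shift 0.0 -2.875 rise mm 9.2
pad score 0.992 shift 0.0 -2.625 rise mm 8.3
```

```bash

python3 -m pendant '[{"translation":[0,-25,0],"twist":[0,0,0],"grip":-1},{"translation":[0,-30,0],"twist":[0,0,0],"grip":-1},{"translation":[0,-30,0],"twist":[0,0,0],"grip":-1},{"translation":[-10,-30,0],"twist":[0,0,0],"grip":-1},{"translation":[-15,-25,0],"twist":[0,0,0],"grip":-1},{"translation":[-15,-10,0],"twist":[0,0,0],"grip":-1},{"translation":[-10,0,0],"twist":[0,0,0],"grip":-1},{"translation":[0,0,0],"twist":[0,0,0],"grip":-1},{"translation":[0,0,0],"twist":[0,0,0],"grip":-1},{"translation":[0,0,0],"twist":[0,0,0],"grip":-1}]'
python3 go.py 0.455 0.11 0.0151 -3.95
```

```text
t: 42.45
tool_pos: [0.4721, 0.1191, 0.082]
orientation: [2.299, 2.136, -0.003]
force: [0.4, -0.7, -3.3]
opening: 0.0295
t 42.45 pos [0.4721 0.1191 0.082 ] shift [-10.  -16.4  66.9] twist [ 0.0012  0.0036 -0.0042] F [ 0.4 -0.7 -3.3] M [-0.1   0.06 -0.  ] op 0.0295
```

```bash

python3 -m pendant '[{"translation":[-4,-8,15],"twist":[0.001,0.003,-0.004],"grip":-1},{"translation":[-4,-7,18],"twist":[0,0,0],"grip":-1},{"translation":[0,0,14],"twist":[0,0,0],"grip":-1},{"translation":[0,0,8],"twist":[0,0,0],"grip":-1},{"translation":[0,0,3],"twist":[0,0,0],"grip":-1},{"translation":[0,0,0],"twist":[0,0,0],"grip":-1},{"translation":[0,0,0],"twist":[0,0,0],"grip":-1},{"translation":[0,0,0],"twist":[0,0,0],"grip":-1},{"translation":[0,0,0],"twist":[0,0,0],"grip":-1},{"translation":[0,0,0],"twist":[0,0,0],"grip":-1}]'
python3 go.py 0.455 0.11 0.0151 -3.95
```

```text
t: 43.45
tool_pos: [0.4632, 0.1148, 0.0259]
orientation: [2.292, 2.142, 0.01]
force: [-0.3, -0.5, -3.7]
opening: 0.0293
t 43.45 pos [0.4632 0.1148 0.0259] shift [-5.3 -7.9 10.8] twist [ 0.0076 -0.0019  0.0013] F [-0.3 -0.5 -3.7] M [-0.06  0.05 -0.02] op 0.0293
```

```bash

python3 -m pendant '[{"translation":[0,0,4],"twist":[0.004,-0.001,0],"grip":-1},{"translation":[0,0,3],"twist":[0.003,-0.001,0],"grip":-1},{"translation":[0,0,1.5],"twist":[0,0,0],"grip":-1},{"translation":[0,0,1],"twist":[0,0,0],"grip":-1},{"translation":[0,0,0],"twist":[0,0,0],"grip":-1},{"translation":[0,0,0.5],"twist":[0,0,0],"grip":-1},{"translation":[0,0,0],"twist":[0,0,0],"grip":-1},{"translation":[0,0,0],"twist":[0,0,0],"grip":-1},{"translation":[0,0,0],"twist":[0,0,0],"grip":-1},{"translation":[0,0,0],"twist":[0,0,0],"grip":-1}]'
python3 go.py 0.455 0.11 0.0151 -3.95
```

```text
t: 44.45
tool_pos: [0.4635, 0.1147, 0.0155]
orientation: [2.295, 2.144, 0.001]
force: [-0.1, -0.6, -3.6]
opening: 0.0295
t 44.45 pos [0.4635 0.1147 0.0155] shift [-5.3 -8.2  0.4] twist [0.0007 0.0002 0.0011] F [-0.1 -0.6 -3.6] M [-0.06  0.04  0.04] op 0.0295
```

```bash

python3 -m pendant '[{"translation":[0,0,0.6],"twist":[0,0,0],"grip":-1},{"translation":[0,0,0],"twist":[0,0,0],"grip":-1},{"translation":[0,0,0],"twist":[0,0,0],"grip":0.2},{"translation":[0,0,0],"twist":[0,0,0],"grip":0.2},{"translation":[0,0,0],"twist":[0,0,0],"grip":0.2},{"translation":[0,0,0],"twist":[0,0,0],"grip":0.2},{"translation":[0,0,0],"twist":[0,0,0],"grip":0.2},{"translation":[0,0,0],"twist":[0,0,0],"grip":0.2},{"translation":[0,0,0],"twist":[0,0,0],"grip":0.2},{"translation":[0,0,0],"twist":[0,0,0],"grip":0.2}]'
python3 st.py
python3 -m pendant '[{"translation":[0,0,-10],"twist":[0,0,0],"grip":0.2},{"translation":[0,0,-20],"twist":[0,0,0],"grip":0.2},{"translation":[0,0,-30],"twist":[0,0,0],"grip":0.2},{"translation":[0,0,-35],"twist":[0,0,0],"grip":0.2},{"translation":[0,0,-40],"twist":[0,0,0],"grip":0.2},{"translation":[20,-20,-30],"twist":[0,0,0],"grip":0.2},{"translation":[40,-20,0],"twist":[0,0,0],"grip":0.2},{"translation":[45,0,0],"twist":[0,0,0],"grip":0.2},{"translation":[45,0,0],"twist":[0,0,0],"grip":0.2},{"translation":[45,0,0],"twist":[0,0,0],"grip":0.2}]'
python3 -m pendant '[{"translation":[45,0,0],"twist":[0,0,0],"grip":0.2},{"translation":[45,0,0],"twist":[0,0,0],"grip":0.2},{"translation":[30,0,0],"twist":[0,0,0],"grip":0.2},{"translation":[0,0,0],"twist":[0,0,0],"grip":0.2},{"translation":[0,0,0],"twist":[0,0,0],"grip":0.2},{"translation":[0,0,0],"twist":[0,0,0],"grip":0.2},{"translation":[0,0,0],"twist":[0,0,0],"grip":0.2},{"translation":[0,0,0],"twist":[0,0,0],"grip":0.2},{"translation":[0,0,0],"twist":[0,0,0],"grip":0.2},{"translation":[0,0,0],"twist":[0,0,0],"grip":0.2}]'
python3 lev.py
python3 - <<'E'
from meas import *
o=cv2.imread("pics/scene6.png"); t,_=robot.read_camera("top"); t=t[:,:,::-1]
cv2.imwrite("pics/end.png",np.hstack([cv2.resize(o[120:300,70:500],(400,300)),cv2.resize(t[100:300,95:440],(400,300))]))
E
```

```text
t: 45.45
tool_pos: [0.4657, 0.1151, 0.0168]
orientation: [2.293, 2.143, 0.006]
force: [0.6, -0.4, -0.7]
opening: 0.0559
t 45.45 mould [-161.3  117.6   16.8] Fm [ 0.6 -0.4 -0.7] Mm [-0.1   0.04 -0.03] twist [ 0.0048 -0.0008  0.0011]
t: 46.45
tool_pos: [0.4381, 0.3144, 0.1979]
orientation: [2.302, 2.131, 0.016]
force: [1.3, -0.0, 1.1]
opening: 0.0558
t: 47.45
tool_pos: [0.4464, 0.4406, 0.2038]
orientation: [2.299, 2.133, 0.023]
force: [-0.3, 0.3, 1.3]
opening: 0.0555
right front edge z shut/now [55.5 62.1] raised 6.7
left front edge z shut/now [54.5 62.1] raised 7.7
```

View pics/end.png

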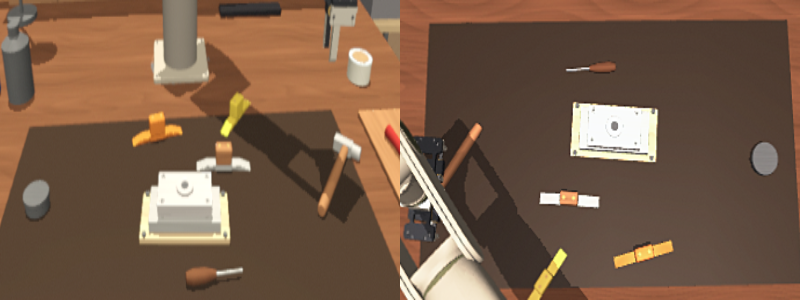

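The wedge lies flat and free at (570,199), and the awl, tin and hammer are where they were. The cover looks level, but the two rise estimates differ (about 7 and 8 mm), so I do one depth-difference check before handing in.

```bash
python3 - <<'E'
from h import *
a=np.radians(-3.95); X=np.array([np.cos(a),np.sin(a),0]);Y=np.array([-np.sin(a),np.cos(a),0]); C=np.array([.6185,-.0134,0])
for n in("top","scene"):
    now=[robot.read_camera(n)[1] for _ in range(5)]; d0=np.load(f"{n}0.npy")
    for nm,ys in(("R",(-.068,-.03)),("L",(.03,.068)),("ledgeR",(-.095,-.082)),("ledgeL",(.082,.095)),("board",(-.12,-.105))):
        z0=.055 if nm in"RL" else .034 if nm[0]=="l" else .012
        g=np.array([C+x*X+y*Y+[0,0,z0+(.004 if nm in"RL" else 0)] for x in np.linspace(-.034,.034,30) for y in np.linspace(*ys,20)])
        px=np.unique(proj(n,g).round().astype(int),axis=0)
        f=lambda d:np.median(depthpt(n,px,d)[:,2])*1000
        print(n,nm,len(px),"z0",round(f(d0),1),"now",np.round([f(d) for d in now],1))
E
```

```text
top R 263 z0 54.5 now [63.5 63.3 63.1 63.2 62.6]
top L 260 z0 55.2 now [63.2 62.8 62.7 63.  62.8]
top ledgeR 98 z0 34.3 now [34.5 34.1 33.9 33.9 34.1]
top ledgeL 101 z0 34.2 now [33.7 34.  34.9 34.7 33.7]
top board 109 z0 11.7 now [11.5 11.7 11.8 11.9 11.9]
scene R 234 z0 55.1 now [63.2 63.2 63.2 63.3 63.3]
scene L 231 z0 55.1 now [63.1 63.1 63.  63.1 63.1]
scene ledgeR 97 z0 33.6 now [34.1 33.8 34.2 34.3 33.8]
scene ledgeL 96 z0 34.1 now [33.9 34.  33.7 33.8 34.2]
scene board 107 z0 11.9 now [12.2 12.4 12.1 12.2 12. ]
```

Both ends are raised by 8 mm and level. I hand in.

```bash
python3 -c "
from plant import robot; print(robot.close_job())"
```

```text
the job is handed in; nothing more can be done
None
```

The cover is free and level, and I handed the job in after about 48 s. No verdict was reported.

I took the steel wedge by its wooden grip and worked the ends by turns: left, right, left, right, left. Full thickness went under both ends, then I laid the wedge flat on the bench and backed the arm away.

**Last checks**
- **Depth images:** both cameras put the cover's right and left ends about 8 mm above shut, level to about 0.3 mm.
- **Final top view:** the wedge lies on its own on the bench, and the hammer, tin and awl are where they were.

**What disagreed or was not ideal**
- **Coarse edge check:** a pixel-edge measurement gave only 6.7 mm right and 7.7 mm left. It is quantised to about a pixel; template matching (about 8–9 mm) and both depth cameras agreed on about 8 mm, so I went by those.
- **Tilted wedge:** it pitched up by about 0.03 rad during the first push and I corrected it.
- **Over-insertion:** on the fourth insertion (right end) it went about 15 mm past full thickness, with a push of 14.8 N at the end of that move, the highest I read. I estimate that end stood about 3 mm above the other, inside the 5 mm limit.
- **Not measured:** forces were read only at the end of each one-second move, so I did not see peaks in between. I could not read the wedge–cover contact force directly; by my friction estimate it may have been near, or slightly over, the 25 N limit during that push.

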